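Load angle clips into the gravity chute

ROBOT

A 6-joint arm with a two-finger parallel gripper is mounted at the origin on the work surface. World frame = base frame: x ahead of the robot, y to its left, z up, the work surface at z = 0. Lengths are in m, angles in rad, forces in N, time in s.
With the tool pointing down it reaches from about 0.275 to 0.85 m from the base axis. Payload 5.2 kg.
Tool frame: the origin (TCP) lies at the centre of the arm's flange, where the gripper is bolted on; the fingertips stand 173 mm ahead of it and the grasp point (between the pads) lies 155 mm ahead of it; z points along the fingers, y is the direction in which the jaws open and shut (so a half turn about z gives the same grasp; the last joint's range is limited). The gripper opens to 85 mm and grips with 20 to 120 N. Pads are 22 mm wide; open, the fingers measure 114 mm over their backs; the gripper's body (76 mm by 85 mm) begins 54 mm behind the grasp point. The pads swing forward as they close: fully open they stand 13 mm farther back than shut.
Start: joints at [1.135, 0.259, 1.535, -0, 1.348, -0.203], TCP at [0.127, 0.535, 0.405] pointing down, gripper open.
Joint ranges: [-3.14, 3.14], [-0.91, 2.08], [0.19, 2.58], [-1.22, 4.36], [0.22, 2.71], [-3.12, 3.12]. Speed limits (rad/s): [2.57, 2.57, 3.14, 3.14, 3.14, 3.14].

INTERFACE

Orientations are given as a rotation vector (axis times angle).
In Python, from cell import telemetry, cams, bot, spotter gives the robot as it stands.
- The arm moves only by the tool carry_out, never from a script. Its argument "rows" is a list of rows, each a list of 7 numbers: the turn, a rotation vector about the world's x, y, z in units of 5 degrees (1.0 is 5 degrees), then the shift along the world's x, y, z in units of 25 mm (1.0 is 25 mm), then the opening in per cent of the stroke, from 0 (shut) to 100 (fully open). A call has 1 to 8 rows; each row is the pose to reach, as a shift and turn from the pose commanded when the call began; what a row does not reach only later rows make up. A row lasts 1/12 s, in which the tool goes at most 41.7 mm and 7.16 degrees, less where a joint would pass 70% of its speed; a pose out of reach is approached as far as the arm can. A call with a gripper value outside its range is refused whole. The fingers move at their own pace and stop on an object; "grip_force" is the grip in N (left out, the last holds). Time passes only in rows, so rows that repeat a pose let the fingers close. It gives the time, the measured TCP pose, the force and the opening at its end, in the units of the state.
- telemetry.sense(): the state, without advancing time (a new reading comes with each control period).
- cams.read_camera(name): name is "scene" or "top" or "wrist"; returns the picture (384x512x3 uint8, red, green, blue); there is no depth.
- cams.camera_model(name): a dict with "intrinsics" (3x3 intrinsics, pixels), "R" (3x3) and "t" (3): a world point X has camera coordinates R X + t; the wrist camera has in their place "hand_eye" (4x4, takes a point from camera to tool coordinates, whose origin is the TCP and whose axes are the flange's). Camera axes: x right, y down, z forward; pixel columns grow to the right and rows downward; lengths in m; the calibration is good to about 2 mm. A picture is of the moment at which its call begins: read the wrist's pose just before it. camera_model takes no time and is no camera call.
- bot.sign_off(): hands the job in, once; it reports no verdict.
Trained networks look in the newest picture that a camera, given by its name, has taken for a name from the list of things; names that differ only in an ending like _2 or _b are one class to them, and where a whole thing is asked for, a point or a joint stands for the part that bears it (a point fixed in the world has none). Each returns a list of dicts, best first, with "conf" (0 to 1); they miss things now and then, are a little off and sometimes report something else, mostly with a low value. They report only what shows in the picture. A call takes as long as a camera call. They do not tell look-alikes from the thing itself.
- spotter.spot_in(camera, thing): "xyz" ([x, y, z] in m, in world coordinates, good to about 4 mm: the middle of the surface that is visible of it).
- spotter.silhouettes(camera, thing): "mask" (384x512 bool, what is visible of it).
The state is a dict: "clock": time; "joint_pos": joint angles; "qvel": joint speeds; "effort": joint torques, N m; "tcp_pos": TCP position; "tcp_rot": TCP orientation; "wrist_force": force on the tool from outside, world axes, zero at the start; "wrist_torque": the same for the moment, N m; "opening": opening from 0.0 (shut) to 1.0 (fully open).
Only numpy, scipy, OpenCV 4.12 (cv2) and the standard library are available. Lean on these libraries where they do the work, as an engineer would, in place of code of your own. Each camera call takes 0.05 s, during which the arm holds its last target.

TASK

Load both steel angle clips into the sloping gravity chute so that they lie the same way up: each flat on its plate between the side walls with its upright tab standing up at the uphill end. They must end in a queue at the bottom of the chute, one resting against the stop and the other against the one before it, in either order. One clip is now standing on its tab and has to be laid over; leave everything else on the bench where it is.

Things in the scene. Friction and masses are not known exactly. Their poses are not given: they have to be found in the camera images.
- chute_floor (a point): Metal trough sloping at 30 degrees on a red frame fixed to the bench. Point: middle of the floor surface at the stop (low end), 35 mm above the bench. y runs uphill along the floor, z is square to the floor (up), x across. Floor 270 mm long, 46 mm wide, smooth: a clip let go in it slides down. The stop stands 12 mm above the floor.
- chute_top (a point): Middle of the floor's surface at the trough's open high end, 170 mm above the bench, same axes. The side walls stand upright for 12 mm above the floor, then lean outward up to 26 mm, where they are 74 mm apart.
- clip_flat_center (a point): L-shaped steel angle clip, about 0.2 kg, at first lying on its plate, tab up, turned any way. Plate 64 x 36 x 8 mm; at one end a tab, 36 wide and 8 thick, stands square to it, its top 40 mm above the plate's underside. Point: middle of the plate, 20 mm above its underside. x: along the plate from tab end to free end; z: from the plate's underside to the tab side.
- clip_flat_tab (a point): On that clip: the middle of the tab's thickness and width, 30 mm above the plate's underside, 10 mm below the tab's top edge, 28 mm from the plate's middle. Same axes.
- clip_flat_nose (a point): On that clip: the middle of the plate's free end (away from the tab), at the underside, 32 mm from the plate's middle. Same axes.
- clip_stood_center (a point): A second, identical clip (same point and axes), at first standing on the outer face of its tab, plate upright, 64 mm tall: x points up, z level, turned any way. The tab is then a foot reaching 40 mm to the +z side of the plate's underside (now its back). A push on the plate's upper part toward -z tips it over onto its plate, tab up.
- clip_stood_tab (a point): On the second clip: the middle of the tab's thickness and width, 30 mm from the plate's underside. Same axes.
- clip_stood_nose (a point): On the second clip: the middle of the plate's free end, at the underside, 32 mm from the plate's middle. Same axes.
- jar_mid (a point): Bystander, to be left alone: glass jar with a steel lid, 60 mm wide, 85 mm high. The point is half-way up.
- tumbler_mid (a point): Bystander, to be left alone: glass cup, 72 mm wide at the rim, 100 mm high. The point is half-way up.
- tweezers_mid (a point): Bystander, to be left alone: dark steel glass-worker's tweezers, 200 mm long, lying flat, 12 mm high. The point is half-way up.
- block_mid (a point): Bystander, to be left alone: black block 70 x 50 x 35 mm. The point is half-way up.
- paddle_mid (a point): Bystander, to be left alone: wooden paddle, 260 mm long, 14 mm thick, lying flat. The point is half-way up.
- weight_mid (a point): Bystander, to be left alone: clear glass paperweight, 72 mm wide, 52 mm high. The point is half-way up.
Mind the look-alikes: they are no part of the job. What is shaped like the part that bears clip_flat_center but green, pink or purple is not meant.

How it is judged:
At the end, for the whole second after the job is handed in: Both clips lie in the chute, flat on the plate, tab up at the uphill end, within 15 mm of its middle line: the free end of one within 12 mm of the stop, that of the other 56 to 82 mm up from the stop (a clip is 64 mm long), both at rest ((((y of clip_flat_nose in the frame of chute_floor between -0.006 and 0.012 m and y of clip_flat_tab in the frame of chute_floor between 0.05 and 0.076 m and z of clip_flat_nose in the frame of chute_floor between -0.006 and 0.008 m and z of clip_flat_tab in the frame of chute_floor between 0.022 and 0.038 m and x of clip_flat_nose in the frame of chute_floor between -0.015 and 0.015 m and x of clip_flat_tab in the frame of chute_floor between -0.015 and 0.015 m) and (y of clip_stood_nose in the frame of chute_floor between 0.056 and 0.082 m and y of clip_stood_tab in the frame of chute_floor between 0.112 and 0.146 m and z of clip_stood_nose in the frame of chute_floor between -0.006 and 0.008 m and z of clip_stood_tab in the frame of chute_floor between 0.022 and 0.038 m and x of clip_stood_nose in the frame of chute_floor between -0.015 and 0.015 m and x of clip_stood_tab in the frame of chute_floor between -0.015 and 0.015 m)) or ((y of clip_stood_nose in the frame of chute_floor between -0.006 and 0.012 m and y of clip_stood_tab in the frame of chute_floor between 0.05 and 0.076 m and z of clip_stood_nose in the frame of chute_floor between -0.006 and 0.008 m and z of clip_stood_tab in the frame of chute_floor between 0.022 and 0.038 m and x of clip_stood_nose in the frame of chute_floor between -0.015 and 0.015 m and x of clip_stood_tab in the frame of chute_floor between -0.015 and 0.015 m) and (y of clip_flat_nose in the frame of chute_floor between 0.056 and 0.082 m and y of clip_flat_tab in the frame of chute_floor between 0.112 and 0.146 m and z of clip_flat_nose in the frame of chute_floor between -0.006 and 0.008 m and z of clip_flat_tab in the frame of chute_floor between 0.022 and 0.038 m and x of clip_flat_nose in the frame of chute_floor between -0.015 and 0.015 m and x of clip_flat_tab in the frame of chute_floor between -0.015 and 0.015 m))) and linear speed of each of clip_flat, clip_stood below 0.02 m/s); the robot touches nothing.
It fails at once if a bystander (jar, cup, tweezers, block, paddle or paperweight) is moved by more than 40 mm (distance of any of jar_mid, tumbler_mid, tweezers_mid, block_mid, paddle_mid, weight_mid from where it was at the start of the episode above 0.04 m).
It also fails if it takes over 69 s, if anything falls off the work surface, if the arm or the gripper's body presses on something with over 40 N, if the wrist force passes 120 N, or if a joint passes its speed limit or range.

## Working session

There is one attempt and no reset: what is moved stays moved. The work goes in short steps, Python scripts to look and compute and a tool call to move; the robot and the scene stay as the last step left them, time stands still between calls to the robot, and variables do not carry over. Pictures are saved under pics/ and viewed, and the job is handed in when it is done.

Besides the shell and the picture viewer there is one more tool, called as a command line: name --pt "numbers of a row" for each row, then --argument value for the rest. carry_out: Moves the arm, as the interface text tells. Its arguments: {"type":"object","properties":{"rows":{"type":"array","items":{"type":"array","items":{"type":"number"}}},"grip_force":{"type":"number"}},"required":["rows"]}

```bash
ls; mkdir -p pics; python3 - <<'E'
from cell import telemetry, cams, bot, spotter
import cv2
s=telemetry.sense(); print(s['clock'],s['tcp_pos'],s['tcp_rot'],s['opening'])
for n in ['scene','top','wrist']:
    im=cams.read_camera(n); cv2.imwrite(f'pics/{n}0.png',cv2.cvtColor(im,cv2.COLOR_RGB2BGR))
    m=cams.camera_model(n); print(n,m)
E
```

```text
pics
0.0 [0.12675866 0.53496359 0.40386953] [-3.64798230e-01 -3.11973777e+00  2.75112583e-03] 1.0018029752670305
scene {'intrinsics': array([[490.78662091,   0.        , 252.85549338],
       [  0.        , 490.78662091, 189.14668413],
       [  0.        ,   0.        ,   1.        ]]), 'R': array([[-0.45987836,  0.88792655,  0.00991627],
       [ 0.69609172,  0.36741109, -0.61681878],
       [-0.55133312, -0.27675898, -0.78704273]]), 't': array([ 0.16545121, -0.31636668,  1.7169067 ])}
top {'intrinsics': array([[450.52909955,   0.        , 261.89820011],
       [  0.        , 450.52909955, 197.83810087],
       [  0.        ,   0.        ,   1.        ]]), 'R': array([[-0.01087176, -0.99993882,  0.00204164],
       [-0.98322124,  0.01031814, -0.18212506],
       [ 0.18209285, -0.00398741, -0.98327326]]), 't': array([0.09833199, 0.52990527, 1.51138326])}
wrist {'intrinsics': array([[314.90561276,   0.        , 256.62714663],
       [  0.        , 314.90561276, 190.03186751],
       [  0.        ,   0.        ,   1.        ]]), 'hand_eye': array([[-1.83093577e-04, -9.50026304e-01, -3.12169805e-01,
         8.03629998e-02],
       [ 9.99999732e-01, -3.95249351e-04,  6.16343248e-04,
        -4.76388583e-04],
       [-7.08927211e-04, -3.12169609e-01,  9.50026122e-01,
         3.16073608e-02],
       [ 0.00000000e+00,  0.00000000e+00,  0.00000000e+00,
         1.00000000e+00]])}
```

View pics/scene0.png

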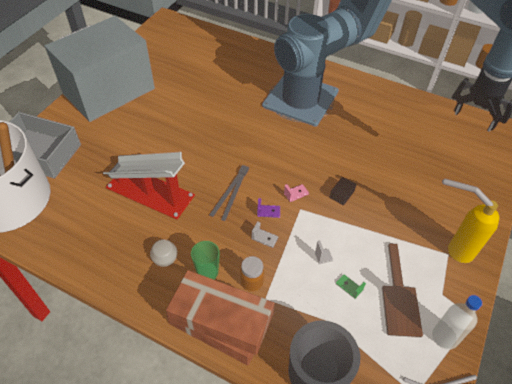

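View pics/top0.png

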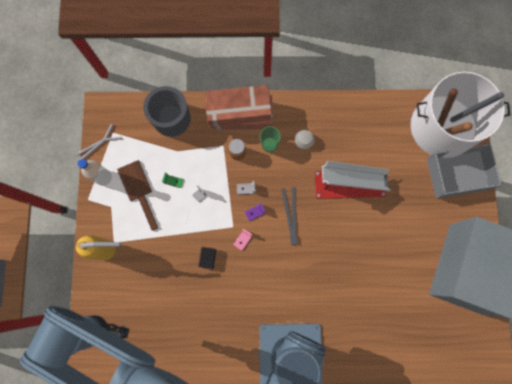

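View pics/wrist0.png

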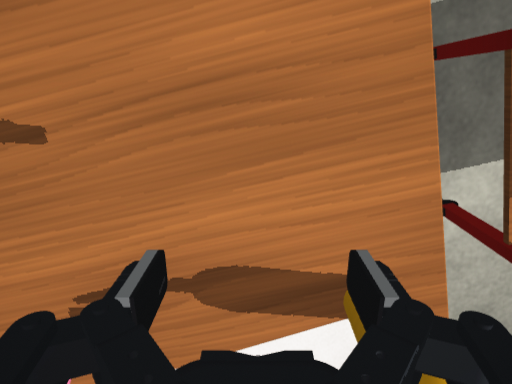

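```bash
python3 - <<'E'
from cell import telemetry, cams, bot, spotter
import numpy as np
for cam in ['top','scene']:
  M=cams.camera_model(cam)
  for t in ['chute_floor','chute_top','clip_flat_center','clip_flat_tab','clip_flat_nose','clip_stood_center','clip_stood_tab','clip_stood_nose']:
    r=spotter.spot_in(cam,t)
    print(cam,t)
    for d in r:
        p=M['intrinsics']@(M['R']@np.array(d['xyz'])+M['t']); print('   ',np.round(d['xyz'],4),round(d['conf'],2),np.round(p[:2]/p[2],0))
print(telemetry.sense()['clock'])
E
```

```text
top chute_floor
    [ 0.5753 -0.2098  0.0693] 0.92 [350. 183.]
    [0.5523 0.3146 0.007 ] 0.7 [199. 195.]
top chute_top
    [ 0.5788 -0.2091  0.0675] 0.75 [349. 182.]
top clip_flat_center
    [0.6066 0.4126 0.0075] 0.77 [172. 180.]
    [0.3939 0.1575 0.0087] 0.7 [244. 239.]
    [0.5775 0.1456 0.0059] 0.57 [247. 187.]
    [0.4893 0.1184 0.0096] 0.56 [255. 212.]
top clip_flat_tab
    [0.4832 0.1112 0.0077] 0.76 [257. 213.]
    [0.5754 0.1456 0.0062] 0.74 [247. 188.]
    [0.5999 0.4109 0.006 ] 0.69 [173. 182.]
top clip_flat_nose
    [0.602  0.4106 0.0089] 0.68 [173. 181.]
    [0.3903 0.1608 0.0047] 0.66 [243. 240.]
    [0.5781 0.1427 0.0074] 0.55 [248. 187.]
    [0.4894 0.1162 0.0092] 0.47 [255. 211.]
    [0.7546 0.0598 0.0554] 0.3 [271. 135.]
top clip_stood_center
    [0.5488 0.3113 0.0093] 0.59 [200. 196.]
top clip_stood_tab
top clip_stood_nose
    [0.55   0.3102 0.0107] 0.42 [201. 195.]
scene chute_floor
    [ 0.5918 -0.2076  0.0391] 0.95 [152. 187.]
scene chute_top
    [ 0.5992 -0.2106  0.0355] 0.94 [150. 190.]
scene clip_flat_center
    [0.6071 0.4089 0.0069] 0.8 [350. 287.]
    [0.5748 0.1454 0.011 ] 0.72 [264. 237.]
    [0.395  0.1541 0.0054] 0.71 [294. 193.]
    [0.4957 0.1141 0.0095] 0.53 [266. 212.]
scene clip_flat_tab
    [0.6121 0.4115 0.0101] 0.91 [350. 289.]
    [0.4937 0.1154 0.009 ] 0.83 [267. 212.]
    [0.3995 0.1559 0.0079] 0.81 [294. 194.]
    [0.5762 0.1431 0.009 ] 0.73 [263. 237.]
scene clip_flat_nose
    [0.6116 0.409  0.0088] 0.92 [349. 288.]
    [0.4895 0.1191 0.0061] 0.83 [269. 212.]
    [0.5792 0.1475 0.0095] 0.76 [264. 238.]
    [0.4002 0.1592 0.0088] 0.52 [295. 194.]
scene clip_stood_center
    [0.5639 0.318  0.0138] 0.69 [324. 258.]
scene clip_stood_tab
    [0.5585 0.3102 0.011 ] 0.62 [322. 256.]
    [ 0.5945 -0.2086  0.0387] 0.47 [151. 188.]
scene clip_stood_nose
    [0.5638 0.3094 0.0075] 0.82 [320. 258.]
    [ 0.4801 -0.0219  0.0035] 0.27 [228. 192.]
0.95
```

```bash
python3 - <<'E'
import cv2, numpy as np
t=cv2.imread('pics/top0.png'); s=cv2.imread('pics/scene0.png')
def c(i,x,y,w,h,k): return cv2.resize(i[y:y+h,x:x+w],(w*k,h*k),interpolation=cv2.INTER_CUBIC)
cv2.imwrite('pics/c1.png',np.vstack([c(s,210,170,130,100,6)[:600] ]))
cv2.imwrite('pics/c2.png',c(t,150,160,130,100,6))
cv2.imwrite('pics/c3.png',np.hstack([c(t,305,150,90,60,4),c(s,100,140,100,80,4)[:240]]))
E
```

```text
(no output)
```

View pics/c1.png

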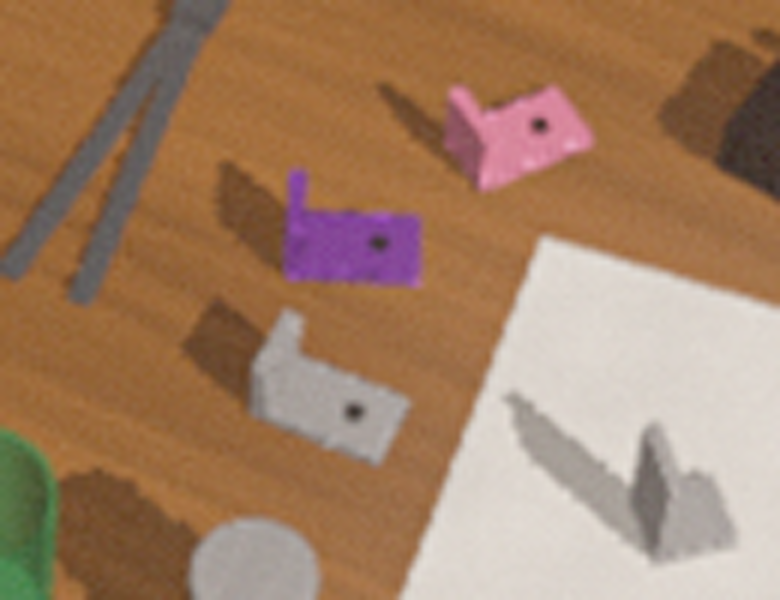

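View pics/c2.png

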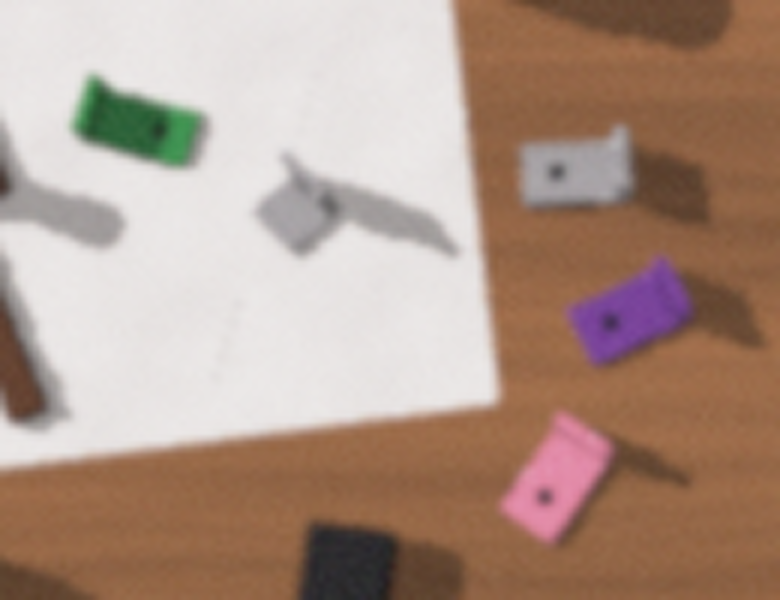

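View pics/c3.png

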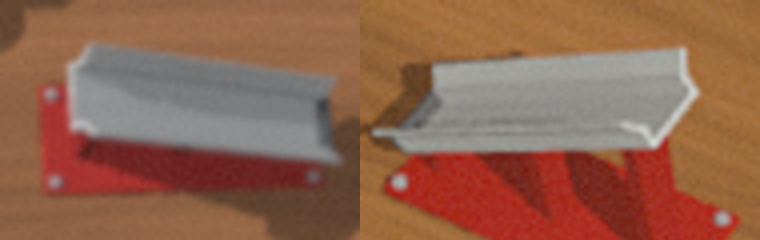

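```bash
cat > h.py <<'E'
from cell import telemetry, cams, bot, spotter
import numpy as np, cv2
from scipy.spatial.transform import Rotation as Ro
from scipy.optimize import least_squares
np.set_printoptions(suppress=True,precision=4)
def st():
    s=telemetry.sense(); return s,np.array(s['tcp_pos']),Ro.from_rotvec(s['tcp_rot'])
def show(): 
    s,p,R=st(); print('t',s['clock'],'p',p,'F',np.array(s['wrist_force']),'op',s['opening']); print(R.as_matrix()); print('q',np.array(s['joint_pos']))
def save(im,name,crop=None,k=1):
    im=cv2.cvtColor(im,cv2.COLOR_RGB2BGR)
    if crop: x,y,w,h=crop; im=im[y:y+h,x:x+w]
    cv2.imwrite('pics/'+name,cv2.resize(im,None,fx=k,fy=k,interpolation=cv2.INTER_CUBIC))
def wristcam():
    s,p,R=st(); m=cams.camera_model('wrist'); H=np.array(m['hand_eye'])
    Rc=R.as_matrix()@H[:3,:3]; tc=R.as_matrix()@H[:3,3]+p
    return np.array(m['intrinsics']),Rc.T,-Rc.T@tc
def fixcam(n):
    m=cams.camera_model(n); return np.array(m['intrinsics']),np.array(m['R']),np.array(m['t'])
def proj(cam,X):
    K,R,t=cam; q=(np.atleast_2d(X)@R.T+t)@K.T; return q[:,:2]/q[:,2:]
def unproj(cam,uv,z):
    K,R,t=cam; uv=np.atleast_2d(uv); d=np.c_[uv,np.ones(len(uv))]@np.linalg.inv(K).T@R; c=-R.T@t
    return c+d*((z-c[2])/d[:,2])[:,None]
def go(P,Rt=None):
    """print units for target"""
    s,p,R=st(); d=(np.array(P)-p)/0.025
    r=np.zeros(3) if Rt is None else (Rt*R.inv()).as_rotvec()/np.deg2rad(5)
    print('turn',r,'shift',d)
def RT(zdir,ydir):
    z=np.array(zdir,float); z/=np.linalg.norm(z); y=np.array(ydir,float); y-=z*(y@z); y/=np.linalg.norm(y)
    return Ro.from_matrix(np.c_[np.cross(y,z),y,z])
E
python3 - <<'E'
from h import *
show(); 
for t in [[.45,.25,.42]]: go(t)
K,R,t=fixcam('top'); print(-R.T@t); K,R,t=fixcam('scene'); print(-R.T@t)
E
```

```text
t 0.95 p [0.1269 0.5352 0.4047] F [ 0.2526 -0.1149 -0.5743] op 0.999690520531416
[[-0.973   0.2307  0.    ]
 [ 0.2307  0.973   0.    ]
 [-0.      0.     -1.    ]]
q [ 1.1352  0.2586  1.535  -0.      1.348  -0.2028]
turn [0. 0. 0.] shift [ 12.9249 -11.4073   0.6111]
[0.2469 0.0989 1.5824]
[1.2429 0.4445 1.1545]
```

carry_out --pt "0 0 0 13 -12 1 100" --pt "0 0 0 13 -12 1 100" --pt "0 0 0 13 -12 1 100" --pt "0 0 0 13 -12 1 100" --pt "0 0 0 13 -12 1 100" --pt "0 0 0 13 -12 1 100" --pt "0 0 0 13 -12 1 100" --pt "0 0 0 13 -12 1 100"

```text
clock: 1.62
tcp_pos: [0.3724, 0.3078, 0.4239]
tcp_rot: [0.365, 3.12, 0.001]
wrist_force: [0.5, 0.8, -0.2]
opening: 0.998
```

carry_out --pt "0 0 0 3 -2 0 100" --pt "0 0 0 3 -2 0 100" --pt "0 0 0 3 -2 0 100" --pt "0 0 0 3 -2 0 100" --pt "0 0 0 3 -2 0 100"

```text
clock: 2.03
tcp_pos: [0.4463, 0.2593, 0.4232]
tcp_rot: [-0.367, -3.119, -0.0]
wrist_force: [-0.3, -0.2, -0.7]
opening: 0.996
```

```bash
python3 - <<'E'
from h import *
show(); save(cams.read_camera('wrist'),'w1.png')
E
```

```text
t 2.0333 p [0.4463 0.2593 0.4232] F [-0.305  -0.154  -0.6611] op 0.9962674080234706
[[-0.9727  0.2322 -0.0014]
 [ 0.2322  0.9727  0.0002]
 [ 0.0014 -0.0001 -1.    ]]
q [ 0.3097  0.1857  1.5835  0.0007  1.3737 -1.0269]
```

View pics/w1.png

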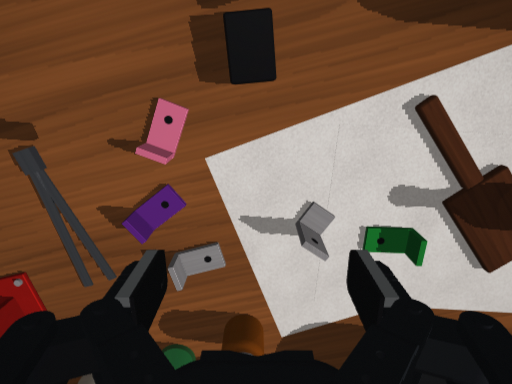

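```bash
python3 - <<'E'
from h import *
im=cv2.imread('pics/w1.png')
a=cv2.resize(im[225:305,155:240],None,fx=7,fy=7,interpolation=cv2.INTER_CUBIC); cv2.imwrite('pics/w1a.png',a)
a=cv2.resize(im[190:270,280:350],None,fx=7,fy=7,interpolation=cv2.INTER_CUBIC); cv2.imwrite('pics/w1b.png',a)
E
```

```text
(no output)
```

View pics/w1a.png

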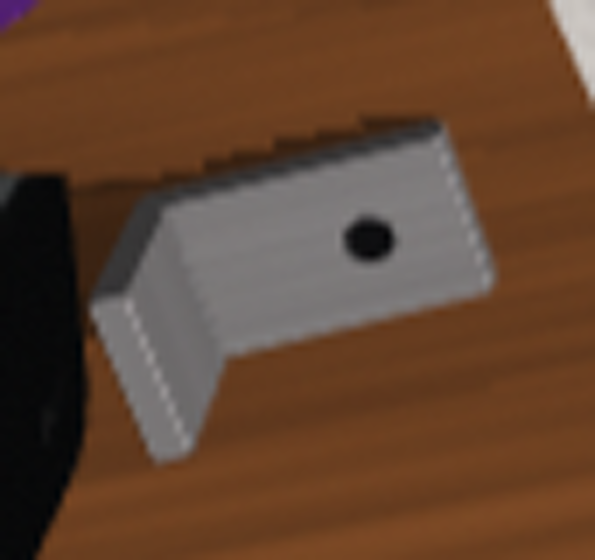

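View pics/w1b.png

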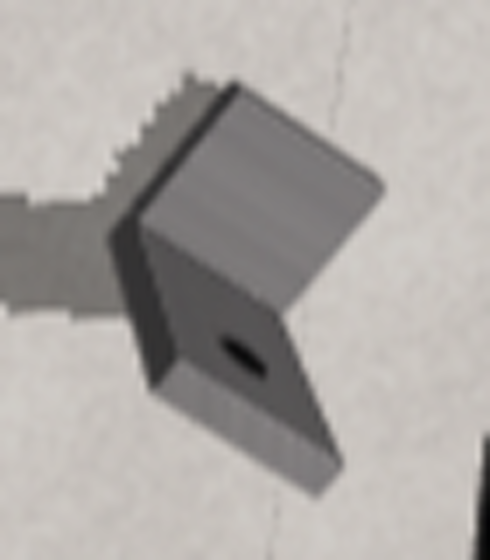

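```bash
cat >> h.py <<'E'
FL=np.array([(32,18,8),(32,-18,8),(-24,18,8),(-24,-18,8),(-32,18,40),(-32,-18,40),(-24,18,40),(-24,-18,40)])/1e3
def fitflat(cam,uv,x0,pts=FL,fixz=True):
    # p=(x,y,yaw,z)
    def X(p): return Ro.from_euler('z',p[2]).apply(pts)+[p[0],p[1],0 if fixz else p[3]]
    f=lambda p:(proj(cam,X(p))-uv).ravel()
    r=least_squares(f,x0,loss='soft_l1'); return r.x,np.abs(r.fun).reshape(-1,2)
E
python3 - <<'E'
from h import *
cam=wristcam()
uv=np.array([(440,133),(490,280),(165,210),(228,355),(95,303),(160,460),(128,298),(190,452)])/7+[155,225]
print(fitflat(cam,uv,[.577,.145,1.5]))
# stood: point list in frame: local a=z dir, b=y dir, up ; rows (clip x,y,z)
P=np.array([(-24,-18,8),(-24,18,8),(-24,-18,40),(-24,18,40),(32,-18,8),(32,18,8),(32,-18,0),(32,18,0)])/1e3
uv=np.array([(140,215),(280,310),(238,88),(383,188),(178,358),(342,465),(152,388),(320,495)])/7+[280,190]
# map to: right handed frame with z_clip->X', y_clip->-Y'?, x_clip->Z
Q=np.c_[P[:,2],-P[:,1],P[:,0]+.032]
print(fitflat(cam,uv,[.56,.31,2.3],Q))
E
```

```text
(array([0.5716, 0.1489, 1.6258]), array([[0.3289, 0.2646],
       [0.829 , 0.9867],
       [0.3076, 0.8633],
       [0.4527, 0.1753],
       [1.4073, 0.0457],
       [0.5867, 0.5644],
       [0.2705, 0.7954],
       [0.8436, 0.2313]]))
(array([0.5631, 0.3001, 2.3022]), array([[0.9084, 0.1822],
       [0.4397, 0.6369],
       [0.0206, 0.3007],
       [0.8034, 0.002 ],
       [0.0954, 0.6714],
       [0.784 , 0.2537],
       [0.5753, 0.1375],
       [0.3285, 0.3817]]))
```

carry_out --pt "0 0 0 3.35 3.1 -2 0" --pt "0 0 0 3.35 3.1 -2 0" --pt "0 0 0 3.35 3.1 -2 0" --pt "0 0 0 3.35 3.1 -5 0" --pt "0 0 0 3.35 3.1 -8.1 0" --pt "0 0 0 3.35 3.1 -8.1 0" --pt "0 0 0 3.35 3.1 -8.1 0" --pt "0 0 0 3.35 3.1 -8.1 0"

```text
clock: 2.75
tcp_pos: [0.5256, 0.3376, 0.2143]
tcp_rot: [-0.359, -3.109, 0.01]
wrist_force: [-1.8, -0.7, -0.8]
opening: 0.002
```

```bash
python3 - <<'E'
from h import *
show(); save(cams.read_camera('scene'),'s2.png',(250,190,130,100),6)
E
```

```text
t 2.75 p [0.5256 0.3376 0.2143] F [-1.8063 -0.6538 -0.8317] op 0.0015192309374082685
[[-0.9736  0.2279 -0.0124]
 [ 0.228   0.9737 -0.0048]
 [ 0.011  -0.0075 -0.9999]]
q [ 0.3925  0.569   1.5604  0.0004  1.0254 -0.9486]
```

View pics/s2.png

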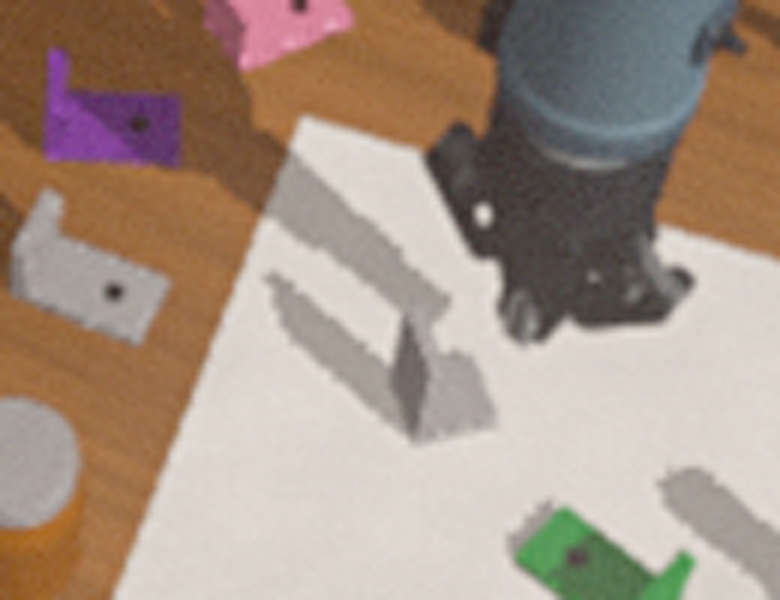

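```bash
python3 - <<'E'
from h import *
c=fixcam('scene'); _,p,R=st()
for L in [.155,.173,.186]:
    print(L,(proj(c,p+R.apply([0,0,L]))-[250,190])*6)
print((proj(c,[[.563,.3,0.064],[.563,.3,0]])-[250,190])*6)
E
```

```text
0.155 [[530.4998 304.3881]]
0.173 [[524.4968 325.919 ]]
0.186 [[520.2427 341.1774]]
[[418.5624 333.2279]
 [401.8722 408.185 ]]
```

carry_out --pt "0 0 0 0.2 -0.2 0 0" --pt "0 0 0 0.4 -0.4 0 0" --pt "0 0 0 0.55 -0.6 0 0" --pt "0 0 0 0.65 -0.72 0 0" --pt "0 0 0 0.75 -0.84 0 0" --pt "0 0 0 0.85 -0.95 0 0" --pt "0 0 0 0.95 -1.06 0 0" --pt "0 0 0 1.05 -1.17 0 0"

```text
clock: 3.47
tcp_pos: [0.5567, 0.3073, 0.2212]
tcp_rot: [0.365, 3.12, 0.0]
wrist_force: [-0.3, 0.7, 0.2]
opening: 0.001
```

carry_out --pt "0 0 0 0.1 -0.11 0 0" --pt "0 0 0 0.2 -0.22 0 0" --pt "0 0 0 0.3 -0.33 0 0" --pt "0 0 0 0.4 -0.45 0 0" --pt "0 0 0 0.5 -0.56 0 0" --pt "0 0 0 0.5 -0.56 0 0" --pt "0 0 0 0.5 -0.56 0 0"

```text
clock: 4.05
tcp_pos: [0.5691, 0.2935, 0.221]
tcp_rot: [-0.366, -3.12, -0.0]
wrist_force: [0.5, -0.1, -0.8]
opening: 0.001
```

```bash
python3 - <<'E'
from h import *
show(); save(cams.read_camera('scene'),'s3.png',(250,190,130,100),6)
E
```

```text
t 4.05 p [0.5691 0.2935 0.221 ] F [ 0.5227 -0.1387 -0.7763] op 0.0005639124551032349
[[-0.9729  0.2311 -0.0001]
 [ 0.2311  0.9729  0.    ]
 [ 0.0001  0.     -1.    ]]
q [ 0.3022  0.5807  1.5185  0.      1.0424 -1.0354]
```

View pics/s3.png

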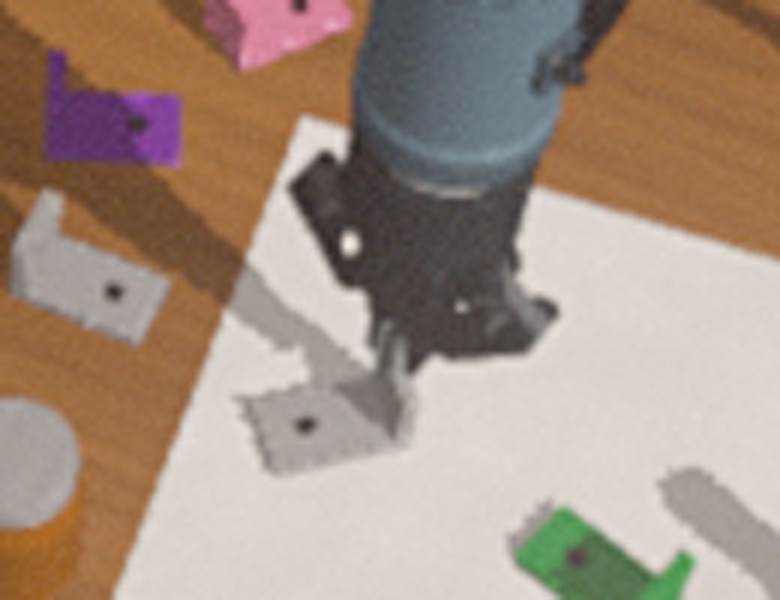

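carry_out --pt "0 0 0 0 0 1.6 0" --pt "0 0 0 0 0 3.2 60" --pt "0 0 0 -3 -2.5 5 60" --pt "0 0 0 -3 -2.5 7 60" --pt "0 0 0 -3 -2.5 7 60" --pt "0 0 0 -3 -2.5 7 60" --pt "0 0 0 -3 -2.5 7 60"

```text
clock: 4.68
tcp_pos: [0.4932, 0.2307, 0.4002]
tcp_rot: [0.365, 3.114, 0.004]
wrist_force: [0.0, 0.1, -0.8]
opening: 0.604
```

```bash
python3 - <<'E'
from h import *
show(); im=cams.read_camera('wrist'); save(im,'w4.png'); np.save('w4cam.npy',np.array(wristcam(),dtype=object),allow_pickle=True)
E
```

```text
t 4.6833 p [0.4932 0.2307 0.4002] F [ 0.0272  0.1332 -0.7653] op 0.6043667256448753
[[-0.9729  0.2311  0.0069]
 [ 0.2311  0.9729  0.0015]
 [-0.0064  0.0031 -1.    ]]
q [ 0.2326  0.2495  1.5584 -0.0001  1.3266 -1.1049]Traceback (most recent call last):
  File "<stdin>", line 2, in <module>
ValueError: could not broadcast input array from shape (3,3) into shape (3,)
```

View pics/w4.png

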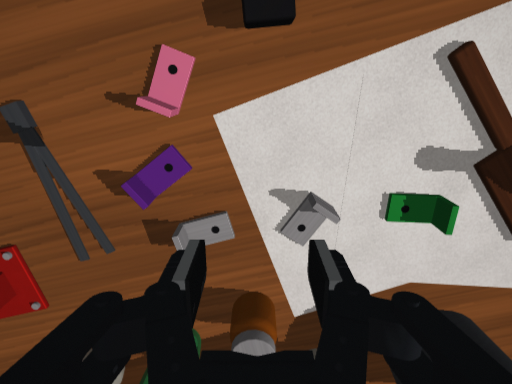

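```bash
python3 - <<'E'
from h import *
im=cv2.imread('pics/w4.png')
a=cv2.resize(im[185:255,270:345],None,fx=8,fy=8,interpolation=cv2.INTER_CUBIC); cv2.imwrite('pics/w4a.png',a)
E
```

```text
(no output)
```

View pics/w4a.png

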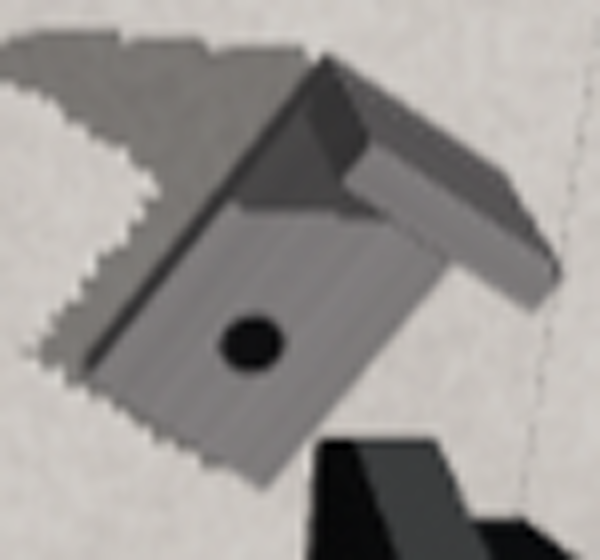

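```bash
python3 - <<'E'
from h import *
cam=wristcam()
uv=np.array([(265,485),(95,375),(370,138),(558,270),(345,180),(535,310)])/8+[270,185]
r,e=fitflat(cam,uv,[.59,.27,-.84],FL[[0,1,4,5,6,7]][[0,1,2,3,4,5]]*[1,1,1]) if 0 else fitflat(cam,uv,[.59,.27,-.84],np.array([(32,18,8),(32,-18,8),(-32,-18,40),(-32,18,40),(-24,-18,40),(-24,18,40)])/1e3)
print(r,e)
x=np.array([np.cos(r[2]),np.sin(r[2]),0]); tab=np.array([r[0],r[1],.03])-.028*x; print('tab',tab,x)
Rt=RT([0,0,-1],x); go(tab+[0,0,.155],Rt); Rt=RT([0,0,-1],-x); go(tab+[0,0,.155],Rt)
E
```

```text
[ 0.5847  0.2746 -0.8363] [[0.0953 0.9829]
 [1.5322 0.2449]
 [0.2153 0.6039]
 [1.9551 0.1372]
 [1.0943 0.294 ]
 [0.3302 0.2224]]
tab [0.5659 0.2954 0.03  ] [ 0.6702 -0.7422  0.    ]
turn [  0.0457   0.0434 -24.9105] shift [ 2.8867  2.5699 -8.5128]
turn [-0.0368  0.0387 11.0894] shift [ 2.8867  2.5699 -8.5128]
```

carry_out --pt "0 0 -24.9 2.9 2.57 -4 60" --pt "0 0 -24.9 2.9 2.57 -4 60" --pt "0 0 -24.9 2.9 2.57 -4 60" --pt "0 0 -24.9 2.9 2.57 -4 60" --pt "0 0 -24.9 2.9 2.57 -4 60" --pt "0 0 -24.9 2.9 2.57 -4 60" --pt "0 0 -24.9 2.9 2.57 -4 60" --pt "0 0 -24.9 2.9 2.57 -4 60"

```text
clock: 5.4
tcp_pos: [0.5665, 0.2962, 0.2923]
tcp_rot: [-1.822, -2.556, 0.005]
wrist_force: [0.5, -0.2, 0.1]
opening: 0.601
```

carry_out --pt "0 0 -13.4 0 0 0 60" --pt "0 0 -13.4 0 0 0 60" --pt "0 0 -13.4 0 0 0 60" --pt "0 0 -13.4 0 0 0 60" --pt "0 0 -13.4 0 0 0 60" --pt "0 0 -13.4 0 0 0 60" --pt "0 0 -13.4 0 0 0 60" --pt "0 0 -13.4 0 0 0 60"

```text
clock: 6.07
tcp_pos: [0.5664, 0.2961, 0.2927]
tcp_rot: [-2.826, -1.37, 0.006]
wrist_force: [0.3, 0.0, 0.1]
opening: 0.599
```

```bash
python3 - <<'E'
from h import *
show(); x=np.array([np.cos(-.8363),np.sin(-.8363),0])
go([.5659,.2954,.187],RT([0,0,-1],x)); save(cams.read_camera('wrist'),'w5.png')
E
```

```text
t 6.0667 p [0.5664 0.2961 0.2927] F [0.2711 0.0315 0.063 ] op 0.5992061062169896
[[ 0.6193  0.7852 -0.0038]
 [ 0.7852 -0.6193 -0.0009]
 [-0.0031 -0.0025 -1.    ]]
q [0.3074 0.5044 1.4523 0.0003 1.1888 0.9751]
turn [ 0.0064 -0.0447 -1.9308] shift [-0.0215 -0.0286 -4.2264]
```

View pics/w5.png

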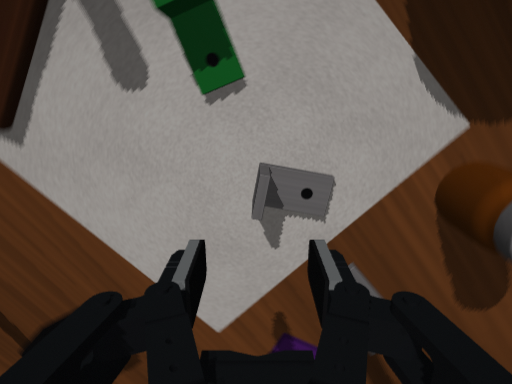

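carry_out --pt "0 0 -1.4 0 0 -1 60" --pt "0 0 -1.93 0 0 -2 60" --pt "0 0 -1.93 0 0 -2.8 60" --pt "0 0 -1.93 0 0 -3.4 60" --pt "0 0 -1.93 0 0 -3.9 60" --pt "0 0 -1.93 0 0 -4.2 60" --pt "0 0 -1.93 0 0 -4.2 60" --pt "0 0 -1.93 0 0 -4.2 60"

```text
clock: 6.78
tcp_pos: [0.5665, 0.2956, 0.1904]
tcp_rot: [-2.928, -1.138, 0.001]
wrist_force: [-0.2, -0.8, 0.6]
opening: 0.599
```

```bash
python3 - <<'E'
from h import *
show(); save(cams.read_camera('wrist'),'w6.png',(150,180,220,160),3); save(cams.read_camera('scene'),'s6.png',(250,190,130,100),6)
E
```

```text
t 6.7833 p [0.5665 0.2956 0.1904] F [-0.1947 -0.8294  0.6443] op 0.5986618053416669
[[ 0.7376  0.6752 -0.0009]
 [ 0.6752 -0.7376 -0.0002]
 [-0.0008 -0.0004 -1.    ]]
q [0.3067 0.6161 1.5438 0.0001 0.9827 1.1362]
```

View pics/w6.png

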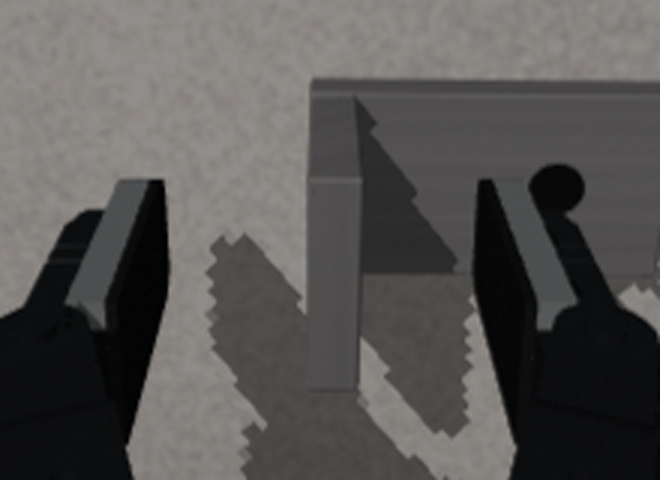

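View pics/s6.png

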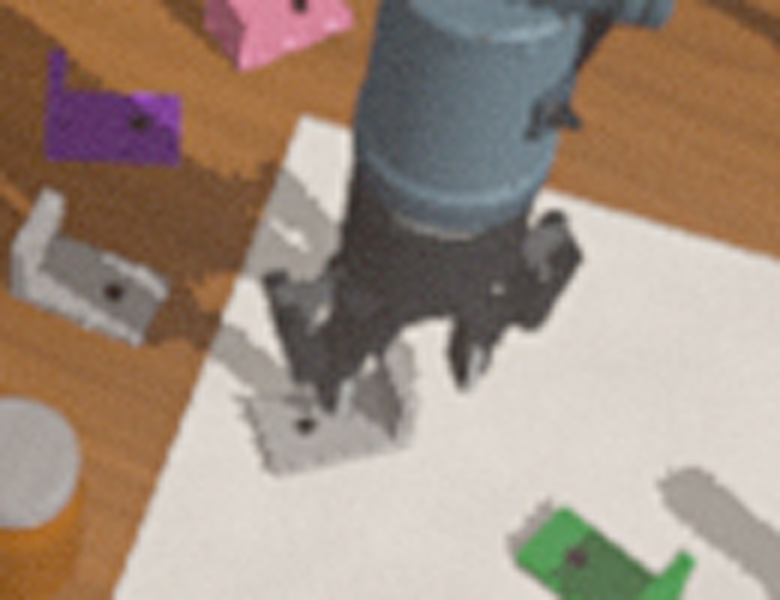

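carry_out --pt "0 0 0 0 0 -0.1 0" --pt "0 0 0 0 0 -0.1 0" --pt "0 0 0 0 0 -0.1 0" --pt "0 0 0 0 0 -0.1 0" --pt "0 0 0 0 0 -0.1 0" --pt "0 0 0 0 0 -0.1 0" --grip_force 70

```text
clock: 7.38
tcp_pos: [0.5667, 0.2955, 0.1892]
tcp_rot: [2.929, 1.137, 0.002]
wrist_force: [0.2, 0.5, 4.9]
opening: 0.078
```

carry_out --pt "0 0 0 0 0 0.5 0" --pt "0 0 0 0 0 1.5 0" --pt "0 0 0 0 0 3 0" --pt "0 0 0 0 -1 4.5 0" --pt "0 0 0 0 -2 6 0" --pt "0 0 0 0 -3 7 0" --pt "0 0 0 0 -4 7 0" --pt "0 0 0 0 -5 7 0"

```text
clock: 8.05
tcp_pos: [0.5664, 0.1694, 0.367]
tcp_rot: [2.927, 1.137, 0.008]
wrist_force: [-1.1, -0.7, -3.7]
opening: 0.078
```

```bash
python3 - <<'E'
from h import *
show(); save(cams.read_camera('wrist'),'w7.png')
go([.52,-.15,.42],RT([0,0,-1],[0,-1,0])) 
E
```

```text
t 8.05 p [0.5664 0.1694 0.367 ] F [-1.0562 -0.6683 -3.6515] op 0.07821405116225427
[[ 0.738   0.6748  0.0052]
 [ 0.6748 -0.738   0.0005]
 [ 0.0042  0.0032 -1.    ]]
q [ 0.1021  0.357   1.4915 -0.0001  1.2878  0.9322]
turn [ 0.0473  0.003  -8.4647] shift [ -1.8541 -12.6149   2.1877]
```

View pics/w7.png

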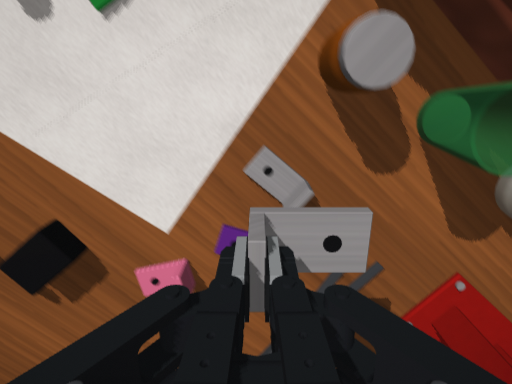

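carry_out --pt "0 0 -8.5 -3 -13 3 0" --pt "0 0 -8.5 -3 -13 3 0" --pt "0 0 -8.5 -3 -13 3 0" --pt "0 0 -8.5 -3 -13 3 0" --pt "0 0 -8.5 -3 -13 3 0" --pt "0 0 -8.5 -3 -13 3 0" --pt "0 0 -8.5 -3 -13 3 0" --pt "0 0 -8.5 -3 -13 3 0"

```text
clock: 8.77
tcp_pos: [0.492, -0.1477, 0.4372]
tcp_rot: [-3.141, 0.003, 0.001]
wrist_force: [1.5, 0.1, -2.3]
opening: 0.075
```

carry_out --pt "0 0 0 0 0 0 0" --pt "0 0 0 0 0 0 0"

```text
clock: 8.93
tcp_pos: [0.4926, -0.1485, 0.4372]
tcp_rot: [3.142, -0.01, 0.0]
wrist_force: [-0.7, 1.1, -2.5]
opening: 0.075
```

```bash
python3 - <<'E'
from h import *
show(); save(cams.read_camera('wrist'),'w8.png')
E
```

```text
t 8.9333 p [ 0.4926 -0.1485  0.4372] F [-0.7188  1.056  -2.4563] op 0.07503776117225616
[[ 1.     -0.0063  0.0002]
 [-0.0063 -1.     -0.0001]
 [ 0.0002  0.0001 -1.    ]]
q [-0.5099  0.1737  1.564   0.      1.4037  1.0671]
```

View pics/w8.png

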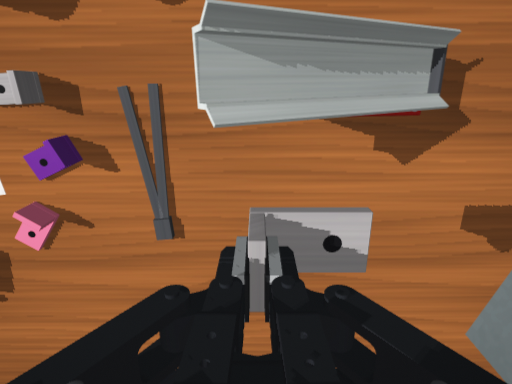

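```bash
python3 - <<'E'
from h import *
im=cv2.imread('pics/w8.png')
cv2.imwrite('pics/w8a.png',cv2.resize(im[0:130,180:330],None,fx=5,fy=4.6,interpolation=cv2.INTER_CUBIC))
cv2.imwrite('pics/w8b.png',cv2.resize(im[0:130,330:480],None,fx=5,fy=4.6,interpolation=cv2.INTER_CUBIC))
E
```

```text
(no output)
```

View pics/w8a.png

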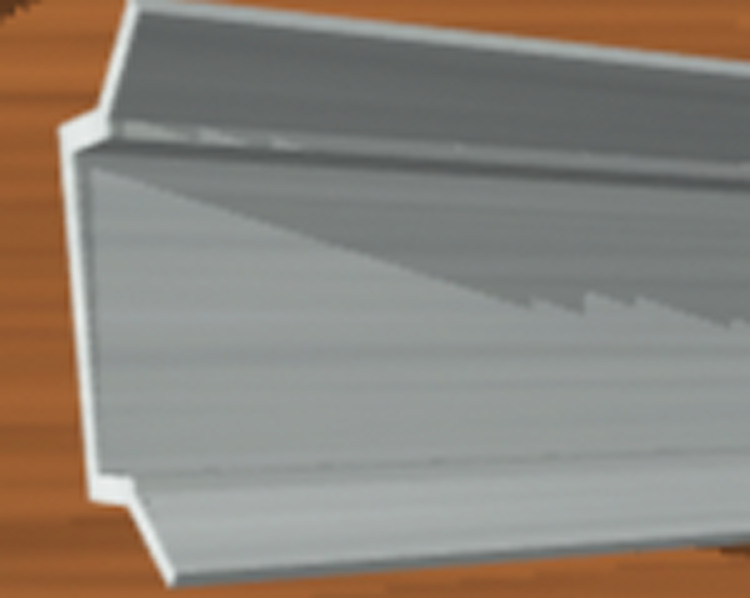

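View pics/w8b.png

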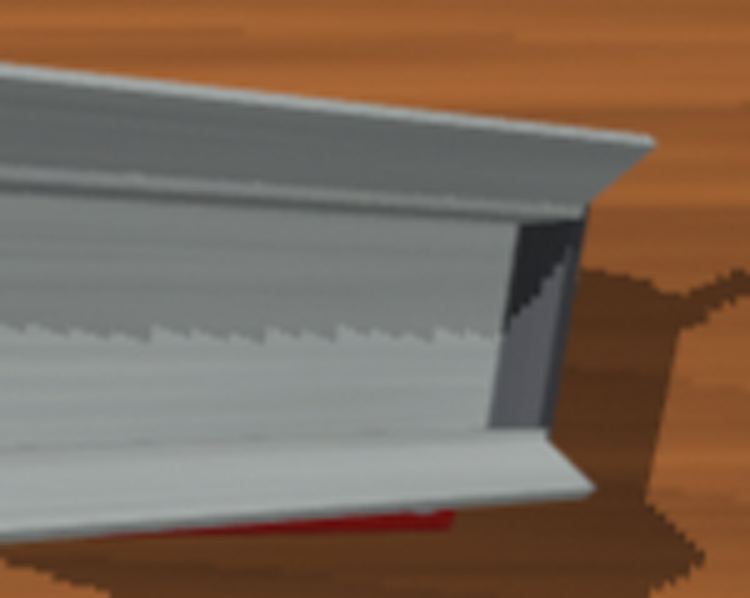

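```bash
cat >> h.py <<'E'
def chuteR(yaw): # columns chute x,y,z; yaw=0 -> uphill is +Y
    return Ro.from_euler('z',yaw)*Ro.from_euler('x',30,degrees=True)
E
python3 - <<'E'
from h import *
cam=wristcam()
P=np.array([(37,270,26),(23,270,12),(23,270,0),(-23,270,0),(-23,270,12),(-37,270,26),(23,0,0),(-21.5,0,0)])/1e3
a=np.array([(138,8),(105,125),(80,155),(95,475),(132,483),(175,578)])/[5,4.6]+[180,0]
b=np.array([(518,225),(492,415)])/[5,4.6]+[330,0]
uv=np.r_[a,b]
f=lambda p:(proj(cam,chuteR(p[2]).apply(P)+[p[0],p[1],.035])-uv).ravel()
r=least_squares(f,[.59,-.33,0],loss='soft_l1'); print(r.x,r.fun.reshape(-1,2))
f2=lambda p:(proj(cam,chuteR(p[2]).apply(P)+p[[0,1,3]])-uv).ravel()
r2=least_squares(f2,[.59,-.33,0,.035],loss='soft_l1'); print(r2.x,r2.fun.reshape(-1,2))
c=fixcam('top'); print(proj(c,chuteR(r.x[2]).apply(P)+[r.x[0],r.x[1],.035]))
E
```

```text
[ 0.5875 -0.3397  0.0151] [[-0.1255 -1.3409]
 [-0.0772  3.0994]
 [-1.3368 -0.6378]
 [ 0.8259  0.3627]
 [-0.4943 -0.7522]
 [ 0.041   1.1214]
 [ 1.6265 -0.4798]
 [ 0.5335  1.5172]]
[ 0.588  -0.3395  0.0166  0.0326] [[ 0.0071 -0.575 ]
 [ 0.1483  3.5014]
 [-1.0564 -0.2687]
 [ 1.1319  0.0269]
 [-0.2366 -1.1227]
 [ 0.2421  0.4881]
 [ 0.2958 -0.6934]
 [-0.6493  1.0545]]
[[327.8885 161.0717]
 [325.3865 166.3429]
 [323.0788 167.1959]
 [323.8048 181.0986]
 [326.131  180.3391]
 [329.1221 183.7657]
 [384.0845 175.0867]
 [385.0395 187.4318]]
```

```bash
cat >> h.py <<'E'
O=np.array([.5875,-.3397,.035]); CR=chuteR(.0151)
def place(yt,h,und=.189,dx=0):
    C=CR.as_matrix(); return O+CR.apply([dx,yt,und+h]), RT(-C[:,2],-C[:,1])
E
python3 - <<'E'
from h import *
for a in [(.12,.07),(.085,.003)]: P,R=place(*a); print(P); go(P,R)
E
```

```text
[ 0.5879 -0.3653  0.3193]
turn [5.9873 0.0273 0.2118] shift [ 3.804  -8.7334 -4.6927]
[ 0.5878 -0.3621  0.2438]
turn [5.9873 0.0273 0.2118] shift [ 3.8021 -8.6058 -7.7137]
```

carry_out --pt "6 0 0.2 3.8 -8.75 0 0" --pt "6 0 0.2 3.8 -8.75 0 0" --pt "6 0 0.2 3.8 -8.75 0 0" --pt "6 0 0.2 3.8 -8.75 0 0" --pt "6 0 0.2 3.8 -8.75 0 0" --pt "6 0 0.2 3.8 -8.75 -2 0" --pt "6 0 0.2 3.8 -8.75 -4 0" --pt "6 0 0.2 3.8 -8.75 -4.7 0"

```text
clock: 9.65
tcp_pos: [0.5896, -0.3653, 0.3166]
tcp_rot: [-2.619, -0.023, 0.001]
wrist_force: [0.4, -0.7, -2.9]
opening: 0.078
```

carry_out --pt "0 0 0 0 0 0 0" --pt "0 0 0 0 0 0 0"

```text
clock: 9.82
tcp_pos: [0.5888, -0.3631, 0.3163]
tcp_rot: [-2.612, -0.022, 0.009]
wrist_force: [0.6, 0.5, -1.5]
opening: 0.078
```

```bash
python3 - <<'E'
from h import *
show()
for a in [(.12,.07),(.085,.003)]: P,R=place(*a); go(P,R)
save(cams.read_camera('wrist'),'w9.png');save(cams.read_camera('scene'),'s9.png',(90,80,160,120),5)
E
```

```text
t 9.8167 p [ 0.5888 -0.3631  0.3163] F [ 0.6461  0.4754 -1.4572] op 0.07840588477615648
[[ 0.9998  0.0143 -0.0104]
 [ 0.0176 -0.8628  0.5052]
 [-0.0018 -0.5053 -0.8629]]
q [-0.805   0.6866  1.1317  0.3538  1.72    0.7308]
turn [-0.0701 -0.0216 -0.0284] shift [-0.0351 -0.0884  0.1219]
turn [-0.0701 -0.0216 -0.0284] shift [-0.037   0.0391 -2.899 ]
```

View pics/w9.png

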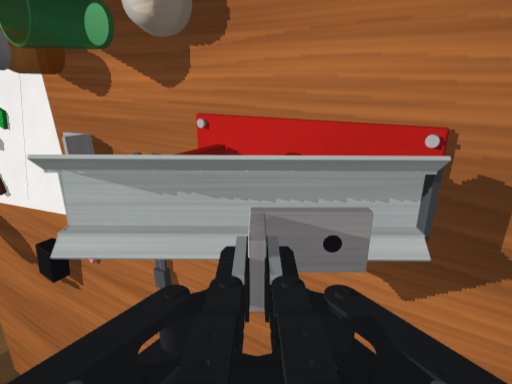

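View pics/s9.png

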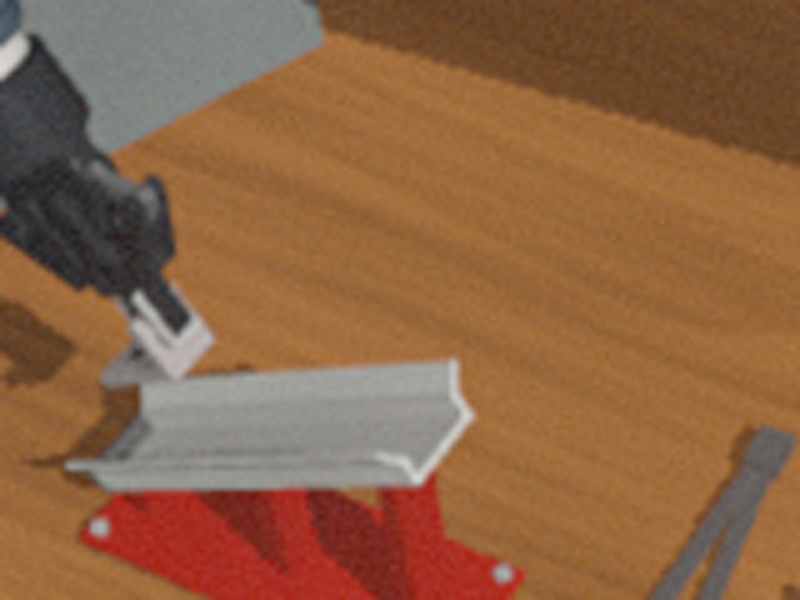

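```bash
python3 - <<'E'
from h import *
cam=wristcam()
P=np.array([(37,270,26),(23,270,0),(-23,270,0),(-37,270,26),(23,0,0),(-23,0,0),(37,0,26),(-37,0,26)])/1e3
print(proj(cam,O+CR.apply(P)))
# clip model in tool: x=tool y; underside at tool z .189; clip y = tool x? clip z=-toolz, y=z×x=(-tz)×ty=tx
s,p,R=st()
F=FL.copy(); X=p+R.apply(np.c_[F[:,1],F[:,0]+.028,.189-F[:,2]]); print(proj(cam,X))
E
cp pics/w9.png pics/w9c.png; python3 -c "
import cv2
im=cv2.imread('pics/w9.png');cv2.imwrite('pics/w9c.png',cv2.resize(im[190:330,230:390],None,fx=5,fy=4,interpolation=2))"
```

```text
[[ 31.3016 158.1276]
 [ 58.9087 169.0905]
 [ 69.8517 225.2875]
 [ 53.211  257.6386]
 [418.4727 170.7322]
 [409.0279 226.7207]
 [441.2325 160.0262]
 [422.437  259.1262]]
[[372.3152 213.6457]
 [364.7983 274.4114]
 [263.1664 213.6428]
 [262.7604 274.3917]
 [245.4216 243.1275]
 [246.3312 314.5023]
 [264.6194 243.1295]
 [264.012  314.5076]]
```

View pics/w9c.png

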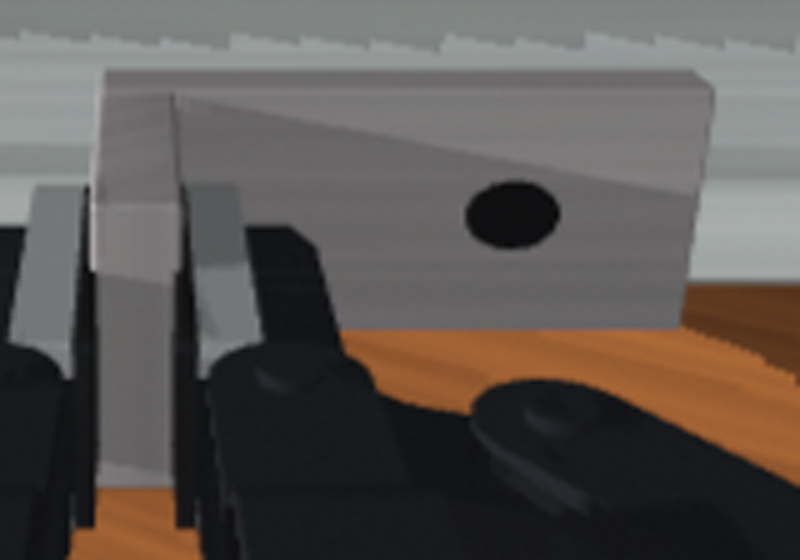

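carry_out --pt "-0.07 0 0 -0.08 0.01 -0.6 0" --pt "-0.07 0 0 -0.08 0.01 -1.2 0" --pt "-0.07 0 0 -0.08 0.02 -1.7 0" --pt "-0.07 0 0 -0.08 0.03 -2.1 0" --pt "-0.07 0 0 -0.08 0.04 -2.4 0" --pt "-0.07 0 0 -0.08 0.04 -2.65 0" --pt "-0.07 0 0 -0.08 0.04 -2.8 0" --pt "-0.07 0 0 -0.08 0.04 -2.8 0"

```text
clock: 10.58
tcp_pos: [0.5862, -0.3641, 0.2485]
tcp_rot: [-2.623, -0.021, 0.001]
wrist_force: [-0.6, 0.6, -2.3]
opening: 0.076
```

```bash
python3 - <<'E'
from h import *
show()
for a in [(.085,.003)]: P,R=place(*a); go(P,R)
save(cams.read_camera('wrist'),'w10.png')
E
```

```text
t 10.5833 p [ 0.5862 -0.3641  0.2485] F [-0.6074  0.6477 -2.2922] op 0.07558530125320428
[[ 0.9999  0.0149 -0.0051]
 [ 0.0155 -0.8686  0.4953]
 [ 0.003  -0.4953 -0.8687]]
q [-0.8077  0.7373  1.2078  0.3456  1.5896  0.6839]
turn [ 0.061   0.0354 -0.0042] shift [ 0.0638  0.0798 -0.1899]
```

View pics/w10.png

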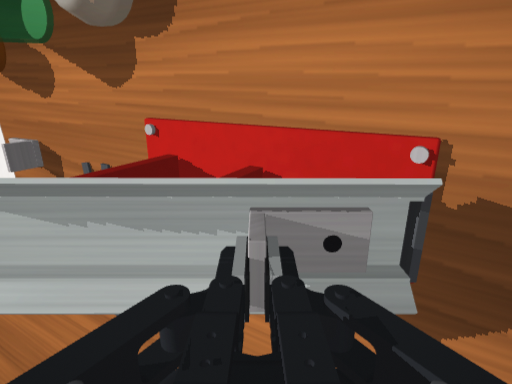

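carry_out --pt "0.06 0 0 0 0.08 -0.1 0" --pt "0.06 0 0 0 0.08 -0.2 0" --pt "0.06 0 0 0 0.08 -0.22 0" --pt "0.06 0 0 0 0.08 -0.22 0"

```text
clock: 10.97
tcp_pos: [0.5862, -0.3622, 0.2435]
tcp_rot: [-2.619, -0.021, 0.001]
wrist_force: [0.5, 0.8, -2.8]
opening: 0.077
```

carry_out --pt "0 0 0 0 0 0 12" --pt "0 0 0 0 0 0 16" --pt "0 0 0 0 0 0 20" --pt "0 0 0 0 0 0 25" --pt "0 0 0 0 0 0 30"

```text
clock: 11.38
tcp_pos: [0.5863, -0.3623, 0.244]
tcp_rot: [-2.619, -0.022, -0.0]
wrist_force: [0.1, -0.1, -0.6]
opening: 0.297
```

```bash
python3 - <<'E'
from h import *
show()
save(cams.read_camera('wrist'),'w11.png')
E
```

```text
t 11.3833 p [ 0.5863 -0.3623  0.244 ] F [ 0.0914 -0.1255 -0.5997] op 0.29686309813682127
[[ 0.9999  0.0155 -0.004 ]
 [ 0.0154 -0.8666  0.4988]
 [ 0.0043 -0.4988 -0.8667]]
q [-0.8067  0.7406  1.2143  0.3493  1.5825  0.6809]
```

View pics/w11.png

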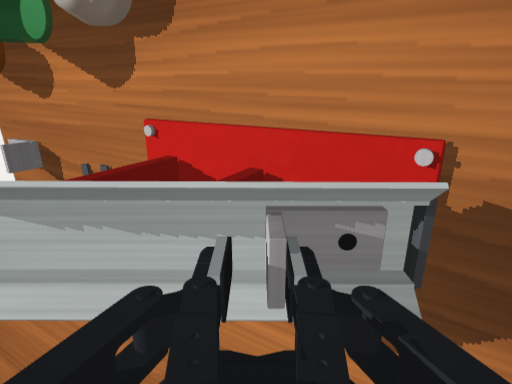

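carry_out --pt "0 0 0 0 -0.2 0.35 30" --pt "0 0 0 0 -0.5 0.87 30" --pt "0 0 0 0 -0.8 1.4 30" --pt "0 0 0 0 -1.2 2.08 30" --pt "0 0 0 0 -1.5 2.8 30" --pt "0 0 0 0 -1.5 2.8 30"

```text
clock: 11.93
tcp_pos: [0.5865, -0.4018, 0.3186]
tcp_rot: [-2.624, -0.022, -0.007]
wrist_force: [0.2, -1.0, 0.6]
opening: 0.296
```

```bash
python3 - <<'E'
from h import *
show()
save(cams.read_camera('wrist'),'w12.png')
E
```

```text
t 11.9333 p [ 0.5865 -0.4018  0.3186] F [ 0.1785 -0.9657  0.6263] op 0.29636876304264376
[[ 0.9999  0.0168  0.0006]
 [ 0.0143 -0.8689  0.4947]
 [ 0.0089 -0.4946 -0.869 ]]
q [-0.8426  0.721   1.0591  0.3418  1.752   0.7065]
```

View pics/w12.png

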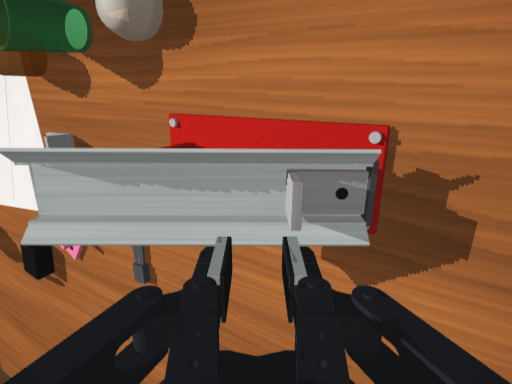

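carry_out --pt "-6 0 0 -1 5 4 60" --pt "-6 0 0 -1 5 4 60" --pt "-6 0 0 -1 8 4 60" --pt "-6 0 0 -1 13 4 60" --pt "-6 0 0 -1 13 4 60" --pt "-6 0 0 -1 13 4 60" --pt "-6 0 0 -1 13 4 60" --pt "-6 0 0 -1 13 4 60"

```text
clock: 12.65
tcp_pos: [0.5609, -0.0879, 0.4108]
tcp_rot: [3.141, 0.025, -0.009]
wrist_force: [0.2, 0.1, 0.3]
opening: 0.6
```

carry_out --pt "0 0 11.4 0.2 8 -1 60" --pt "0 0 11.4 0.2 8 -1 60" --pt "0 0 11.4 0.2 8 -1 60" --pt "0 0 11.4 0.2 8 -1 60" --pt "0 0 11.4 0.2 8 -1 60" --pt "0 0 11.4 0.2 8 -1 60" --pt "0 0 11.4 0.2 8 -1 60" --pt "0 0 11.4 0.2 8 -1 60"

```text
clock: 13.32
tcp_pos: [0.566, 0.111, 0.385]
tcp_rot: [2.741, 1.532, -0.009]
wrist_force: [0.5, -0.7, 0.4]
opening: 0.6
```

```bash
python3 - <<'E'
from h import *
show()
x=np.array([np.cos(1.6258),np.sin(1.6258),0]);tab=np.array([.5716,.1489,0])-.028*x; print(tab)
go(tab+[0,0,.3],RT([0,0,-1],x)); save(cams.read_camera('wrist'),'w13.png')
E
```

```text
t 13.3167 p [0.566 0.111 0.385] F [ 0.4895 -0.6693  0.3514] op 0.5995810547118182
[[ 0.524   0.8517 -0.004 ]
 [ 0.8517 -0.524  -0.0041]
 [-0.0056 -0.0013 -1.    ]]
q [ 0.0017  0.3215  1.4973 -0.0042  1.3268  0.5543]
[0.5731 0.1209 0.    ]
turn [ 0.0768  0.0245 24.951 ] shift [ 0.2839  0.3969 -3.4007]
```

View pics/w13.png

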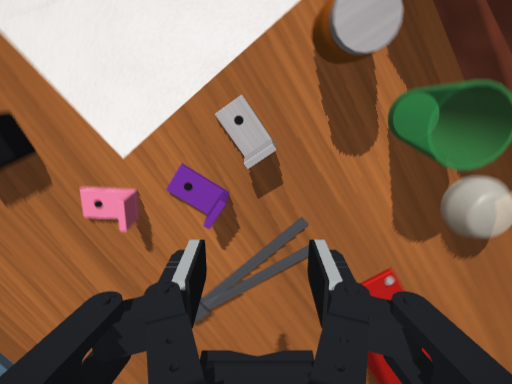

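carry_out --pt "0 0 25 0.3 0.4 -2 60" --pt "0 0 25 0.3 0.4 -2 60" --pt "0 0 25 0.3 0.4 -2 60" --pt "0 0 25 0.3 0.4 -2 60" --pt "0 0 25 0.3 0.4 -2 60" --pt "0 0 25 0.3 0.4 -2 60" --pt "0 0 25 0.3 0.4 -2 60" --pt "0 0 25 0.3 0.4 -2 60"

```text
clock: 14.03
tcp_pos: [0.5739, 0.1194, 0.3354]
tcp_rot: [1.678, 2.653, -0.004]
wrist_force: [-0.3, -0.1, -0.1]
opening: 0.601
```

carry_out --pt "0 0 13.5 0 0 -1 60" --pt "0 0 13.5 0 0 -1 60" --pt "0 0 13.5 0 0 -1 60" --pt "0 0 13.5 0 0 -1 60" --pt "0 0 13.5 0 0 -1 60" --pt "0 0 13.5 0 0 -1 60" --pt "0 0 13.5 0 0 -1 60" --pt "0 0 13.5 0 0 -1 60"

```text
clock: 14.7
tcp_pos: [0.5738, 0.1194, 0.3104]
tcp_rot: [0.201, 3.132, 0.001]
wrist_force: [0.7, 0.6, 0.2]
opening: 0.602
```

```bash
python3 - <<'E'
from h import *
show()
x=np.array([np.cos(1.6258),np.sin(1.6258),0]);tab=np.array([.5716,.1489,0])-.028*x
go(tab+[0,0,.189],RT([0,0,-1],x)); save(cams.read_camera('wrist'),'w14.png')
cam=wristcam(); print(proj(cam,Ro.from_euler('z',1.6258).apply(FL)+[.5716,.1489,0]))
E
```

```text
t 14.7 p [0.5738 0.1194 0.3104] F [0.7352 0.5567 0.1712] op 0.6018172466212989
[[-0.9918  0.1279  0.0029]
 [ 0.1279  0.9918  0.0004]
 [-0.0028  0.0008 -1.    ]]
q [ 0.0149  0.3982  1.5773  0.0004  1.1632 -1.4278]
turn [-0.008   0.0324  2.1001] shift [-0.0277  0.0606 -4.8576]
[[322.7903 147.7863]
 [327.1621 186.7108]
 [259.1831 158.875 ]
 [265.9831 196.9614]
 [249.4807 169.6816]
 [257.4933 211.7306]
 [259.5626 167.9399]
 [267.1501 210.1348]]
```

View pics/w14.png

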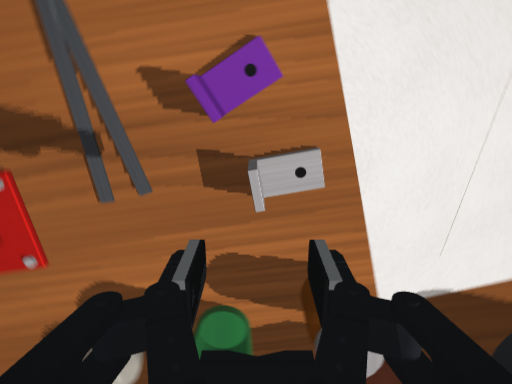

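carry_out --pt "0 0 1.4 0 0.05 -1.2 60" --pt "0 0 2.1 0 0.05 -2.4 60" --pt "0 0 2.1 0 0.05 -3.4 60" --pt "0 0 2.1 0 0.05 -4 60" --pt "0 0 2.1 0 0.05 -4.5 60" --pt "0 0 2.1 0 0.05 -4.8 60" --pt "0 0 2.1 0 0.05 -4.8 60" --pt "0 0 2.1 0 0.05 -4.8 60"

```text
clock: 15.42
tcp_pos: [0.5743, 0.1206, 0.191]
tcp_rot: [-0.078, 3.137, 0.002]
wrist_force: [-0.2, -0.2, -0.0]
opening: 0.599
```

```bash
python3 - <<'E'
from h import *
show(); save(cams.read_camera('wrist'),'w15.png')
E
```

```text
t 15.4167 p [0.5743 0.1206 0.191 ] F [-0.167  -0.2024 -0.0272] op 0.5987232605524433
[[-0.9988 -0.0496  0.0036]
 [-0.0496  0.9988  0.0011]
 [-0.0037  0.0009 -1.    ]]
q [ 0.0168  0.5411  1.6873  0.0013  0.9096 -1.6045]
```

View pics/w15.png

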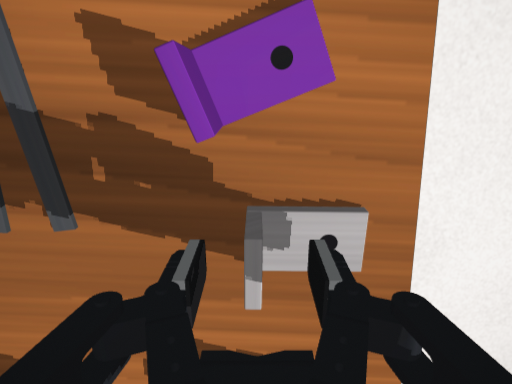

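carry_out --pt "0 0 0 0 0 -0.07 0" --pt "0 0 0 0 0 -0.07 0" --pt "0 0 0 0 0 -0.07 0" --pt "0 0 0 0 0 -0.07 0" --pt "0 0 0 0 0 -0.07 0" --pt "0 0 0 0 0 -0.07 0" --grip_force 70

```text
clock: 15.97
tcp_pos: [0.5747, 0.1206, 0.1902]
tcp_rot: [-0.081, 3.135, 0.001]
wrist_force: [-1.1, -0.2, 5.3]
opening: 0.077
```

carry_out --pt "0 0 0 0 0 0.5 0" --pt "0 0 0 0 0 1.5 0" --pt "0 0 0 0 0 3 0" --pt "0 0 0 0 0 4.5 0" --pt "0 0 0 -0.5 0 6 0" --pt "0 0 0 -1 0 7.5 0" --pt "0 0 0 -1 0 9 0" --pt "0 0 0 -1 0 9 0"

```text
clock: 16.63
tcp_pos: [0.5501, 0.1209, 0.4226]
tcp_rot: [-0.081, 3.123, 0.001]
wrist_force: [2.0, -0.0, -0.1]
opening: 0.075
```

carry_out --pt "0 0 -24 -2 -10 0.5 0" --pt "0 0 -24 -2 -10 0.5 0" --pt "0 0 -24 -2 -10 0.5 0" --pt "0 0 -24 -2 -10 0.5 0" --pt "0 0 -24 -2 -10 0.5 0" --pt "0 0 -24 -2 -10 0.5 0" --pt "0 0 -24 -2 -10 0.5 0" --pt "0 0 -24 -2 -10 0.5 0"

```text
clock: 17.3
tcp_pos: [0.4987, -0.1326, 0.4259]
tcp_rot: [1.449, 2.784, -0.003]
wrist_force: [0.4, 1.3, -2.8]
opening: 0.078
```

carry_out --pt "0 0 -23 0 0 0 0" --pt "0 0 -23 0 0 0 0" --pt "0 0 -23 0 0 0 0" --pt "0 0 -23 0 0 0 0" --pt "0 0 -23 0 0 0 0" --pt "0 0 -23 0 0 0 0" --pt "0 0 -23 0 0 0 0" --pt "0 0 -23 0 0 0 0"

```text
clock: 17.97
tcp_pos: [0.4992, -0.1293, 0.4257]
tcp_rot: [2.603, 1.756, -0.007]
wrist_force: [0.6, -0.0, -1.7]
opening: 0.078
```

```bash
python3 - <<'E'
from h import *
show(); save(cams.read_camera('wrist'),'w16.png'); go([.54,-.16,.43],RT([0,0,-1],[.015,-1,0]))
for a in [(.19,.07),(.15,.003)]: P,R=place(*a); print(P); go(P,R)
E
```

```text
t 17.9667 p [ 0.4992 -0.1293  0.4257] F [ 0.5807 -0.0499 -1.6671] op 0.07842328476002368
[[ 0.3743  0.9273 -0.0027]
 [ 0.9273 -0.3743 -0.0034]
 [-0.0042 -0.0012 -1.    ]]
q [-0.4684  0.1835  1.58   -0.0044  1.379  -0.0839]
turn [  0.0169  -0.0511 -13.3448] shift [ 1.6303 -1.2284  0.1721]
[ 0.587  -0.3047  0.3543]
turn [  5.2639   3.5195 -13.0374] shift [ 3.5091 -7.0148 -2.8559]
[ 0.587  -0.3058  0.2763]
turn [  5.2639   3.5195 -13.0374] shift [ 3.5098 -7.0604 -5.9768]
```

View pics/w16.png

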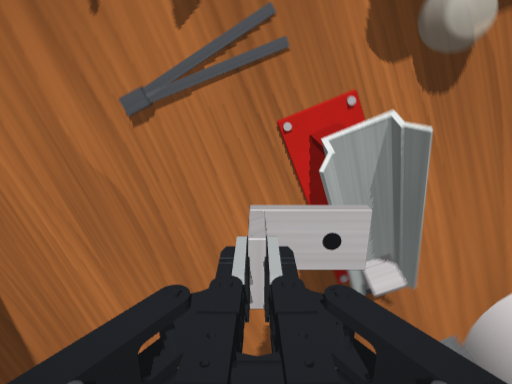

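carry_out --pt "0 0 -13.3 1.6 -1.2 0.2 0" --pt "0 0 -13.3 1.6 -1.2 0.2 0" --pt "0 0 -13.3 1.6 -1.2 0.2 0" --pt "0 0 -13.3 1.6 -1.2 0.2 0" --pt "0 0 -13.3 1.6 -1.2 0.2 0" --pt "0 0 -13.3 1.6 -1.2 0.2 0" --pt "0 0 -13.3 1.6 -1.2 0.2 0" --pt "0 0 -13.3 1.6 -1.2 0.2 0"

```text
clock: 18.68
tcp_pos: [0.5393, -0.1593, 0.4308]
tcp_rot: [3.127, 0.298, -0.009]
wrist_force: [0.7, -0.1, -1.9]
opening: 0.078
```

carry_out --pt "0 0 -1.9 1.9 -5.9 0 0" --pt "6 0 -1.9 1.9 -5.9 0 0" --pt "6 0 -1.9 1.9 -5.9 0 0" --pt "6 0 -1.9 1.9 -5.9 0 0" --pt "6 0 -1.9 1.9 -5.9 0 0" --pt "6 0 -1.9 1.9 -5.9 -0.6 0" --pt "6 0 -1.9 1.9 -5.9 -1.2 0" --pt "6 0 -1.9 1.9 -5.9 -1.8 0"

```text
clock: 19.35
tcp_pos: [0.5866, -0.3068, 0.384]
tcp_rot: [-2.623, -0.034, -0.06]
wrist_force: [-0.0, -0.2, -1.3]
opening: 0.078
```

```bash
python3 - <<'E'
from h import *
show(); save(cams.read_camera('wrist'),'w17.png')
for a in [(.19,.07),(.145,.003)]: P,R=place(*a,und=.19); go(P,R)
s,p,R=st();cam=wristcam()
print(proj(cam,p+R.apply(np.c_[FL[:,1],FL[:,0]+.028,.190-FL[:,2]])))
E
python3 -c "
import cv2
im=cv2.imread('pics/w17.png');cv2.imwrite('pics/w17c.png',cv2.resize(im[190:330,230:390],None,fx=5,fy=4,interpolation=2))"
```

```text
t 19.35 p [ 0.5866 -0.3068  0.384 ] F [-0.0258 -0.2177 -1.3373] op 0.07833254924034772
[[ 0.9987  0.0356  0.0361]
 [ 0.013  -0.8685  0.4955]
 [ 0.049  -0.4944 -0.8678]]
q [-0.7579  0.5619  1.1829  0.4003  1.7309  0.784 ]
turn [0.0258 0.5141 0.0188] shift [ 0.031   0.0356 -1.0171]
turn [0.0258 0.5141 0.0188] shift [ 0.0343 -0.1833 -4.2381]
[[371.6521 212.8444]
 [364.2212 273.3314]
 [263.1392 212.845 ]
 [262.739  273.3151]
 [245.516  241.9348]
 [246.4144 312.9327]
 [264.5763 241.9362]
 [263.9785 312.9374]]
```

View pics/w17.png

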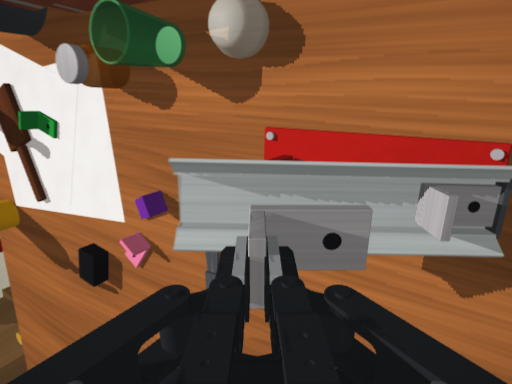

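View pics/w17c.png

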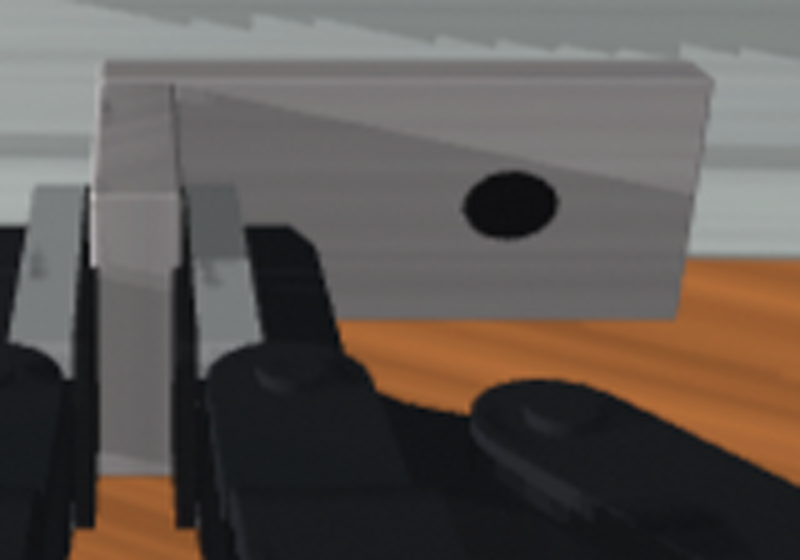

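carry_out --pt "0 0.51 0 -0.03 0 -0.7 0" --pt "0 0.51 0 -0.03 0 -1.4 0" --pt "0 0.51 0 -0.03 0 -2 0" --pt "0 0.51 0 -0.03 -0.1 -2.6 0" --pt "0 0.51 0 -0.03 -0.1 -3.1 0" --pt "0 0.51 0 -0.03 -0.18 -3.6 0" --pt "0 0.51 0 -0.03 -0.18 -3.9 0" --pt "0 0.51 0 -0.03 -0.18 -3.9 0"

```text
clock: 20.07
tcp_pos: [0.5858, -0.3111, 0.2872]
tcp_rot: [-2.62, -0.017, -0.0]
wrist_force: [-0.1, 0.2, -2.8]
opening: 0.077
```

```bash
python3 - <<'E'
from h import *
show(); save(cams.read_camera('wrist'),'w18.png')
for a in [(.145,.003)]: P,R=place(*a,und=.19,dx=-.0015); go(P,R)
E
```

```text
t 20.0667 p [ 0.5858 -0.3111  0.2872] F [-0.095   0.2082 -2.7625] op 0.07688523215585688
[[ 0.9999  0.0118 -0.0029]
 [ 0.0117 -0.867   0.4982]
 [ 0.0033 -0.4982 -0.867 ]]
q [-0.7567  0.6486  1.2747  0.3687  1.5944  0.7394]
turn [0.0297 0.0533 0.0404] shift [-0.0176  0.0263 -0.555 ]
```

View pics/w18.png

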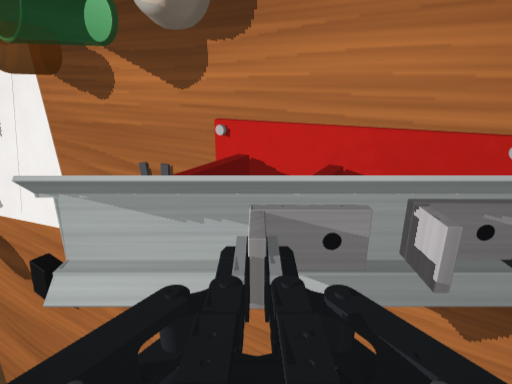

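carry_out --pt "0 0 0 0 0.03 -0.15 0" --pt "0 0 0 0 0.03 -0.3 0" --pt "0 0 0 0 0.03 -0.45 0" --pt "0 0 0 0 0.03 -0.55 0" --pt "0 0 0 0 0.03 -0.55 0" --pt "0 0 0 0 0.03 -0.55 0"

```text
clock: 20.62
tcp_pos: [0.5861, -0.3106, 0.2756]
tcp_rot: [-2.621, -0.017, -0.003]
wrist_force: [0.0, -0.2, -1.4]
opening: 0.076
```

carry_out --pt "0 0 0 0 0 0 12" --pt "0 0 0 0 0 0 16" --pt "0 0 0 0 0 0 20" --pt "0 0 0 0 0 0 25" --pt "0 0 0 0 0 0 30"

```text
clock: 21.03
tcp_pos: [0.5862, -0.3107, 0.276]
tcp_rot: [-2.622, -0.017, -0.004]
wrist_force: [-0.0, -0.6, -0.1]
opening: 0.297
```

```bash
python3 - <<'E'
from h import *
show(); save(cams.read_camera('wrist'),'w19.png')
E
```

```text
t 21.0333 p [ 0.5862 -0.3107  0.276 ] F [-0.0295 -0.5803 -0.0634] op 0.29710057131586226
[[ 0.9999  0.013  -0.0003]
 [ 0.0114 -0.8679  0.4965]
 [ 0.0062 -0.4965 -0.868 ]]
q [-0.756   0.658   1.2867  0.3694  1.571   0.7311]
```

View pics/w19.png

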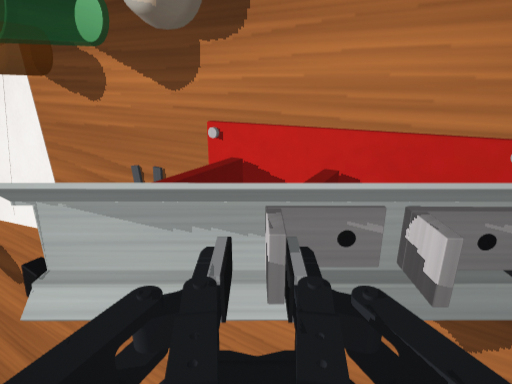

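carry_out --pt "0 0 0 0 -0.2 0.35 30" --pt "0 0 0 0 -0.5 0.87 30" --pt "0 0 0 0 -0.8 1.4 30" --pt "0 0 0 0 -1.2 2.08 30" --pt "0 0 0 0 -1.7 3.2 30" --pt "0 0 0 0 -1.7 4.2 30" --pt "0 0 0 0 -1.7 4.2 30" --pt "0 0 0 0 -1.7 4.2 30"

```text
clock: 21.75
tcp_pos: [0.5862, -0.3536, 0.3834]
tcp_rot: [-2.625, -0.018, -0.008]
wrist_force: [0.0, -0.5, 0.0]
opening: 0.299
```

```bash
python3 - <<'E'
from h import *
show(); save(cams.read_camera('wrist'),'w20.png'); 
cam=wristcam()
# expected: clip A nose at y=0, clip B nose at 64 : chute coords; clip x=-cy, y=? z×x = cz×(-cy)=cx
for y0 in (.032,.096):
    print(proj(cam,O+CR.apply(np.c_[FL[:,1],y0-FL[:,0],FL[:,2]])))
E
```

```text
t 21.75 p [ 0.5862 -0.3536  0.3834] F [ 0.0303 -0.4773  0.0427] op 0.29886465627461745
[[ 0.9999  0.0143  0.0023]
 [ 0.0113 -0.8693  0.4942]
 [ 0.0091 -0.4941 -0.8693]]
q [-0.7989  0.6225  1.0791  0.3645  1.8091  0.7783]
[[439.7095 162.0169]
 [432.6644 200.8992]
 [375.5689 162.0809]
 [370.9906 200.9889]
 [380.2764 171.2214]
 [374.947  214.3915]
 [390.5914 171.21  ]
 [384.8175 214.3756]]
[[366.3981 162.0901]
 [362.1727 201.0017]
 [302.1472 162.1542]
 [300.3969 201.0915]
 [297.6669 171.3128]
 [295.9005 214.5188]
 [308.0019 171.3013]
 [305.7893 214.5029]]
```

View pics/w20.png

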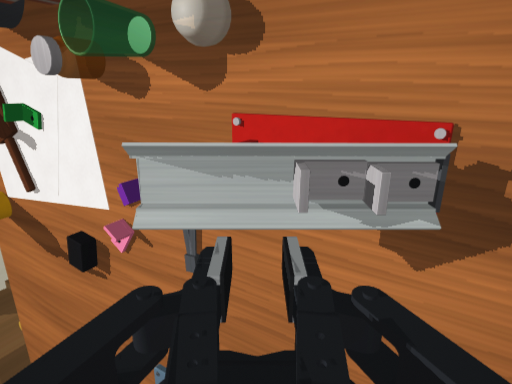

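```bash
python3 - <<'E'
from h import *
im=cams.read_camera('wrist'); cam=wristcam(); b=cv2.cvtColor(im,cv2.COLOR_RGB2BGR)
k=4; x0,y0,w,h=270,135,195,105
c=cv2.resize(b[y0:y0+h,x0:x0+w],None,fx=k,fy=k,interpolation=2)
for yy in (.032,.096):
    for q in proj(cam,O+CR.apply(np.c_[FL[:,1],yy-FL[:,0],FL[:,2]])): cv2.circle(c,tuple(int(v) for v in (q-[x0,y0]+.5)*k),3,(0,0,255),-1)
cv2.imwrite('pics/w21.png',c)
t=cams.read_camera('top'); save(t,'t21.png',(60,80,360,210),2)
E
```

```text
(no output)
```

View pics/w21.png

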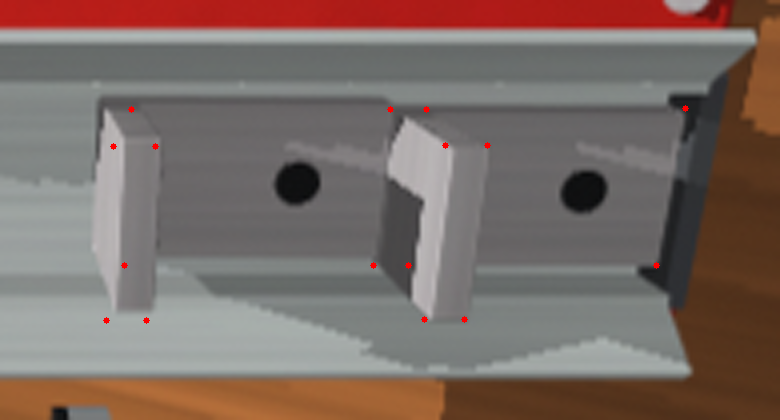

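View pics/t21.png

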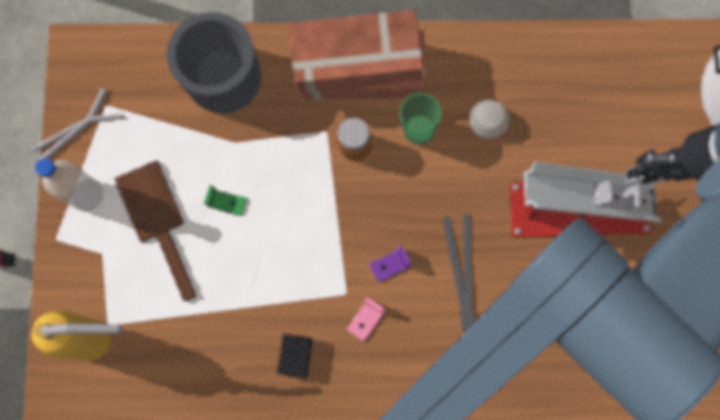

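carry_out --pt "0 0 0 0 0 0.5 30" --pt "0 0 0 0 0 1 30" --pt "0 0 0 0 0 1 30" --pt "0 0 0 0 0 1 30" --pt "0 0 0 0 0 1 30" --pt "0 0 0 0 0 1 30"

```text
clock: 22.4
tcp_pos: [0.5861, -0.353, 0.4053]
tcp_rot: [-2.621, -0.017, -0.003]
wrist_force: [-0.1, 0.6, -0.5]
opening: 0.3
```

```bash
python3 - <<'E'
from h import *
im=cams.read_camera('wrist'); cam=wristcam(); b=cv2.cvtColor(im,cv2.COLOR_RGB2BGR); show()
im2=cams.read_camera('wrist'); print('frame diff',np.abs(im.astype(int)-im2)[120:220,250:440].mean())
uv=proj(cam,O+CR.apply([[0,.06,.02]]))[0].astype(int); print(uv)
k=4; x0,y0,w,h=uv[0]-95,uv[1]-50,195,105
c=cv2.resize(b[y0:y0+h,x0:x0+w],None,fx=k,fy=k,interpolation=2)
for yy in (.032,.096):
    for q in proj(cam,O+CR.apply(np.c_[FL[:,1],yy-FL[:,0],FL[:,2]])): cv2.circle(c,tuple(int(v) for v in (q-[x0,y0]+.5)*k),3,(0,0,255),-1)
cv2.imwrite('pics/w22.png',c)
E
```

```text
t 22.45 p [ 0.5861 -0.353   0.4052] F [-0.042   0.2793 -0.3058] op 0.30411932827307797
[[ 0.9999  0.0125 -0.0013]
 [ 0.0115 -0.8675  0.4974]
 [ 0.0051 -0.4974 -0.8675]]
q [-0.7983  0.6128  1.0447  0.369   1.8553  0.7971]
frame diff 0.5652807017543859
[379 178]
```

View pics/w22.png

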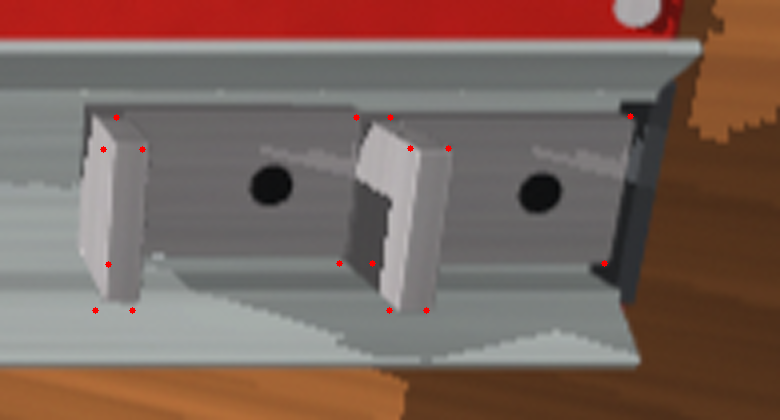

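```bash
python3 -c "
from cell import bot
print(bot.sign_off())"
```

```text
the job is handed in; nothing more can be done
None
```

Both clips are in the chute and the job is handed in, at about 22.5 s on the robot's clock. I pushed the standing clip over onto its plate. Then I gripped each clip by its tab and laid it on the chute floor with the tool tilted 30°: the tipped clip first, the flat one behind it.

**Last check:** in the final wrist pictures both clips lie flat with their tabs up at the uphill end. One rests against the stop and the other against the first. I compared the pictures with the positions expected for a closed-up queue:
- The clip at the stop and most other corners agree to within about 2–3 mm.
- The upper clip's corners are off by up to about 4 mm, and it is turned very slightly. Both are well inside the tolerances.

**At rest:** the clips sat in the same place in pictures taken about 0.65 s apart. The gripper was well clear and touching nothing.

**Bystanders:** the objects visible in the last overview looked unmoved; I judged this by eye and did not measure it.

**Disagreement:** one chute corner fitted about 3 pixels off, from a badly read picture point. The other corners I fitted, and the top camera, supported the chute position I used.

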